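# Lever open the reagent canister and load the analyser's sprung bay

### The job

Lever the tight lid of the reagent canister loose with the steel bar, its tip under the yellow tab and the bar over the brass fulcrum, until the tab side pops up; then take the lid off by its rib and lay it flat, rib up, on the bench. Load every cartridge from the canister upright into the analyser's bay, fully down in the channel between the front stop and the orange follower, pressing the sprung follower back to make room for each. Finally the bar must be lying lengthwise on the green mat again; leave the flask, the jar and the foam rack alone.

Things in the scene. Friction and masses are not known exactly. Their poses are not given: they have to be found in the camera images.
- stand: Fixed stand carrying the open-topped white and blue canister and, on its -y side, the brass fulcrum. Origin on the bench under the canister's centre; z up. Canister outside 154 (x) x 108 (y) mm, walls 4 mm, inner floor at z = 28 mm, rim (on which the lid sits) at z = 92 mm. Steel base plate 190 x 210 x 6 mm, y from -135 to 75 mm.
- fulcrum (a point): Top of the brass round bar (16 mm across, along the stand's x) on which the lever lies, 79 mm above the bench, at y = -106 mm in the stand; axes as the stand's. Two cheeks 28 mm apart (inside), 16 mm higher than this point, stop the bar sliding off sideways. A bar lying level on it has its top 5 mm below the shut tab's underside.
- lid: Loose lid: blue plate 158 (x) x 112 (y) x 6 mm, 8 mm deep skirt below, yellow tab on its -y edge, white rib on top; 0.2 to 0.35 kg. Origin at the centre of the skirt's lower edge, z = 84 mm when shut (axes then as the stand's). Two hidden sprung clips pinch the skirt near the tab side: 20 to 40 N upward at the tab frees it; with the tab some 7 mm up they snap under the skirt and it is loose.
- lid_rib (a point): Centre of the lid's grip rib: 60 mm long (lid's x), 12 mm wide (lid's y), standing 24 mm above the plate; this point is 26 mm above the lid's origin and 12 mm above the plate's top.
- lid_tab (a point): On the underside of the yellow tab (50 mm wide along x, 6 mm thick; it ends 25 mm out from the canister's -y wall), 66 mm from the lid's centre towards its -y and 13 mm inside the tab's end; 92 mm above the bench when shut. The lever's tip goes under here.
- bar: The loose lever: straight flat steel bar 200 x 16 x 8 mm, 0.2 kg, red sleeve round the rear part. Origin at the middle of its underside; x along the bar towards the bare tip, z up.
- bar_mid (a point): Centre of the bar (also its centre of mass), 4 mm above its underside; axes as the bar's.
- bar_tip (a point): End of the bar's bare steel tip, 100 mm from its centre. Used with the tip about 15 to 20 mm inside the tab's end, the fulcrum lies some 46 mm from the tip, and pressing down about 50 mm at 12 mm from the red end (roughly 10 N) lifts the tab by 10 mm; as it pops free the bar may slip back a little.
- mat: Green mat fixed on the bench, 100 (x) x 260 (y) x 3 mm; the bar lies on it along the mat's y. Origin at the centre of its underside. The bar's final place: centre within 45 mm (x) and 70 mm (y) of the mat's centre, within 0.4 rad of the mat's y, either way round.
- bay: Fixed white analyser module with a channel along its x, 40 mm wide, 12 mm deep, in a deck 24 mm high. Origin on the bench below the rear face of the steel front stop, on the channel's centre line; x from stop to follower, z up. Channel floor z = 12 mm; stop 36 mm wide, top z = 54 mm; behind x = 160 mm a housing 74 mm high. Holds four cartridges one behind the other.
- follower (a joint): Travel (m) of the orange follower along the bay's +x, 0 (at the stop) to 0.125; its front face lies at this x in the bay. A spring pushes it to the stop, 2.5 N at 0 to 4.5 N at 0.125. Plate 30 mm wide, 8 mm thick, z = 13 to 118 mm, well above the cartridges: a cartridge held above the row can push its upper part back, then be slid down in front of it.
- follower_face (a point): Centre of the follower's front face, 56 mm above the bench, axes as the bay's.
- flask: White round bottle, 60 mm across, 150 mm high, a bystander. Origin under its centre.
- jar: Amber jar, 52 mm across, 70 mm high, a bystander. Origin under its centre.
- foam_rack: White foam block 140 x 70 mm with 8 capped tubes, 93 mm high, a bystander. Origin under its centre.
- cart1_mid (a point): Centre of the reagent cartridge with the red cap: white block 26 (x) x 36 (y) x 44 mm with a cap 20 mm across and 8 mm high on top (52 mm in all, this point 26 mm above its underside), 0.05 to 0.1 kg; it stands loose in the canister, its x along the stand's x. May be absent.
- cart2_mid (a point): Centre of the reagent cartridge with the purple cap: white block 26 (x) x 36 (y) x 44 mm with a cap 20 mm across and 8 mm high on top (52 mm in all, this point 26 mm above its underside), 0.05 to 0.1 kg; it stands loose in the canister, its x along the stand's x. May be absent.
- cart3_mid (a point): Centre of the reagent cartridge with the orange cap: white block 26 (x) x 36 (y) x 44 mm with a cap 20 mm across and 8 mm high on top (52 mm in all, this point 26 mm above its underside), 0.05 to 0.1 kg; it stands loose in the canister, its x along the stand's x. May be absent.
- cart4_mid (a point): Centre of the reagent cartridge with the teal cap: white block 26 (x) x 36 (y) x 44 mm with a cap 20 mm across and 8 mm high on top (52 mm in all, this point 26 mm above its underside), 0.05 to 0.1 kg; it stands loose in the canister, its x along the stand's x. May be absent.
Not all that is in view belongs to the job. There is more than one size of the lid; the one meant has the size given above.

How it is judged:
On the way, in this order (a step that is already met when the one before it is completed fails the run):
1. the bar, resting on the stand's fulcrum, has levered the tab at least 6 mm up (z of lid_tab in the frame of stand above 0.098 m and contact force between bar and lid above 0.3 N and contact force between bar and stand above 0.3 N and contact force between the fingers and lid below 0.3 N), for 0.1 s.
2. the lid lies flat on the bench, rib up, let go (height (world z) of lid_rib below 0.036 m and angle between lid_rib's own z axis and vertical below 0.12 rad and contact force between the fingers and lid below 0.3 N), for 0.2 s.
At the end, for the whole second after the job is handed in: Every cartridge upright (0.12 rad) in the channel, 5 mm from fully down, 6 mm from the centre line, between stop and follower; lid flat, rib up on the bench (rib centre below 36 mm); bar on the mat, centre within 45 mm across, 70 mm along, 0.4 rad of its length; at rest (x of cart1_mid in the frame of bay between 0.008 and 0.115 m and y of cart1_mid in the frame of bay between -0.006 and 0.006 m and z of cart1_mid in the frame of bay between 0.033 and 0.043 m and angle between each of cart1_mid, cart2_mid, cart3_mid, cart4_mid, lid_rib's own z axis and vertical below 0.12 rad and x of each of cart1_mid, cart2_mid, cart3_mid, cart4_mid in the frame of follower_face below -0.008 m and x of cart2_mid in the frame of bay between 0.008 and 0.115 m and y of cart2_mid in the frame of bay between -0.006 and 0.006 m and z of cart2_mid in the frame of bay between 0.033 and 0.043 m and x of cart3_mid in the frame of bay between 0.008 and 0.115 m and y of cart3_mid in the frame of bay between -0.006 and 0.006 m and z of cart3_mid in the frame of bay between 0.033 and 0.043 m and x of cart4_mid in the frame of bay between 0.008 and 0.115 m and y of cart4_mid in the frame of bay between -0.006 and 0.006 m and z of cart4_mid in the frame of bay between 0.033 and 0.043 m and height (world z) of lid_rib below 0.036 m and x of bar_mid in the frame of mat between -0.045 and 0.045 m and y of bar_mid in the frame of mat between -0.07 and 0.07 m and height (world z) of bar_mid below 0.014 m and angle between the x axis of bar_mid and the y axis of mat, either way round below 0.4 rad and linear speed of each of lid, bar below 0.02 m/s); the robot touches nothing.
It fails at once if a bystander is moved by more than 30 mm or tipped over (distance of any of flask, jar, foam_rack from where it was at the start of the episode above 0.03 m or angle between any of flask, jar, foam_rack's own z axis and vertical above 0.4 rad).
Of cart1, cart2, cart3, cart4 only 2 to 4 are there at a start; the rules pass over those that are not, and their reading is None.
At some moment in a run one of bar may be knocked a few centimetres aside while the robot is not near it.
It also fails if it takes over 210 s, if anything falls off the work surface, if the arm or the gripper's body presses on something with over 40 N, if the wrist force passes 120 N, or if a joint passes its speed limit or range.

### The arm

A 6-joint arm with a two-finger parallel gripper is mounted at the origin on the work surface. World frame = base frame: x ahead of the robot, y to its left, z up, the work surface at z = 0. Lengths are in m, angles in rad, forces in N, time in s.
With the tool pointing down it reaches from about 0.35 to 0.85 m from the base axis. Payload 8.1 kg.
Tool frame: the origin (TCP) lies midway between the tips of the shut fingers; the grasp point (between the pads) lies 19 mm behind it; y points along the fingers, z is the direction in which the jaws open and shut, and the axes are right-handed (so a half turn about y gives the same grasp; the last joint's range is limited). The gripper opens to 93 mm and grips with 3 to 60 N. Pads are 15 mm wide; open, the fingers measure 128 mm over their backs; the gripper's body (75 mm by 188 mm) begins 65 mm behind the grasp point.
Start: joints at [1.156, 0.13, 1.488, -0, 1.523, -0.085], TCP at [0.194, 0.568, 0.219] pointing down, gripper open.
Joint ranges: [-2.96, 2.96], [-0.89, 2.26], [0.02, 2.5], [-1.34, 4.48], [0, 2.73], [-2.66, 2.66]. Speed limits (rad/s): [2.39, 2.39, 2.79, 3.14, 3.14, 3.14].

### API

Orientations are given as a unit quaternion [w, x, y, z].
In Python, from workcell import ctrl, cams, order gives the robot as it stands.
- The arm moves only by the tool servo_tool, never from a script. Its argument "deltas" is a list that holds one entry, the list of rows, each a list of 5 numbers: the shift along the tool's x, y, z in units of 0.5 m (1.0 is 0.5 m), then the turn about the tool's y in units of 90 degrees (1.0 is 90 degrees), then the closure, from 0 (fully open) to 1 (shut). In form: [[[x, y, z, yaw, grip], ...]]. A call has 1 to 12 rows; each row is the pose to reach, as a shift and turn from the pose commanded when the call began, along the tool's axes at that moment; what a row does not reach only later rows make up. A row lasts 1/12 s, in which the tool goes at most 41.7 mm and 7.16 degrees, less where a joint would pass 70% of its speed; a pose out of reach is approached as far as the arm can. A call with a number of a shift or a turn outside -1 to 1 is refused whole. A call with a gripper value outside its range is refused whole. The fingers move at their own pace and stop on an object; the grip force is fixed at half the most. Time passes only in rows, so rows that repeat a pose let the fingers close. It gives the time, the measured TCP pose, the force and the opening at its end, in the units of the state.
- ctrl.get_state(): the state, without advancing time (a new reading comes with each control period).
- cams.get_image(name): name is "scene" or "top"; returns the picture (420x560x3 uint8, red, green, blue); there is no depth.
- cams.get_calibration(name): a dict with "K" (3x3 intrinsics, pixels), "xyz" and "orientation" of the camera in the world. Camera axes: x right, y down, z forward; pixel columns grow to the right and rows downward; lengths in m; the calibration is good to about 2 mm. A picture is of the moment at which its call begins. get_calibration takes no time and is no camera call.
- order.finish_job(): hands the job in, once; it reports no verdict.
The state is a dict: "clock": time; "qpos": joint angles; "qd": joint speeds; "effort": joint torques, N m; "tool_pos": TCP position; "tcp_rot": TCP orientation; "contact_force": force on the tool from outside, world axes, zero at the start; "wrist_torque": the same for the moment, N m; "gripper_width": opening from 0.0 (shut) to 1.0 (fully open).
Only numpy, scipy, OpenCV 4.12 (cv2) and the standard library are available. Lean on these libraries where they do the work, as an engineer would, in place of code of your own. Each camera call takes 0.05 s, during which the arm holds its last target. There are 200 camera calls.

## Working session

There is one attempt and no reset: what is moved stays moved. The work goes in short steps, Python scripts to look and compute and a tool call to move; the robot and the scene stay as the last step left them, time stands still between calls to the robot, and variables do not carry over. Pictures are saved under pics/ and viewed, about 12 in all and at most 16, crops included, and the job is handed in when it is done.

Besides the shell and the picture viewer there is one more tool, called after "Call:" as a command line: name --argument value ..., lists and objects as JSON in quotes. servo_tool: Moves the arm, as the interface text tells. Its arguments: {"type":"object","properties":{"deltas":{"type":"array","items":{"type":"array","items":{"type":"array","items":{"type":"number","minimum":-1,"maximum":1}}}}},"required":["deltas"]}

```bash
ls; mkdir -p pics
cat > h.py <<'E'
import numpy as np, cv2
from scipy.spatial.transform import Rotation as R
from workcell import ctrl, cams, order
def rot(q): return R.from_quat([q[1],q[2],q[3],q[0]]).as_matrix()
def cal(n):
    c=cams.get_calibration(n); return np.array(c["K"]),np.array(c["xyz"]),rot(c["orientation"])
def ray(n,u,v,z):
    K,p,M=cal(n); d=M@np.linalg.solve(K,[u,v,1.]); return p+d*(z-p[2])/d[2]
def proj(n,P):
    K,p,M=cal(n); q=K@(M.T@(np.array(P)-p)); return q[:2]/q[2]
def shot(n,f,crop=None,s=1):
    im=cams.get_image(n)
    o=im
    if crop: x0,y0,x1,y1=crop; o=im[y0:y1,x0:x1]
    cv2.imwrite("pics/"+f,cv2.resize(o,None,fx=s,fy=s,interpolation=cv2.INTER_CUBIC)[:,:,::-1]); return im
def st():
    s=ctrl.get_state(); M=rot(s["tcp_rot"])
    print("t %.2f"%s["clock"],"pos",np.round(s["tool_pos"],4),"F",np.round(s["contact_force"],1),"w %.3f"%s["gripper_width"],"q",np.round(s["qpos"],2)); print("x",np.round(M[:,0],3),"y",np.round(M[:,1],3),"z",np.round(M[:,2],3)); return s,M
E
python3 - <<'E'
from h import *
a=shot("top","t0.png");b=shot("scene","s0.png")
st()
for n in("top","scene"): print(cams.get_calibration(n))
E
```

```text
pics
t 0.10 pos [0.1941 0.5672 0.2177] F [-0.6  0.4 -0.4] w 0.999 q [ 1.16  0.13  1.49  0.    1.52 -0.09]
x [ 0.946 -0.324 -0.   ] y [-0.001 -0.001 -1.   ] z [ 0.324  0.946 -0.002]
{'K': array([[438.43008247,   0.        , 271.11447814],
       [  0.        , 438.43008247, 210.37220227],
       [  0.        ,   0.        ,   1.        ]]), 'xyz': array([0.47161828, 0.08525969, 1.15827408]), 'orientation': array([ 0.02590862, -0.70016807,  0.71304475, -0.02570218])}
{'K': array([[507.67205171,   0.        , 281.56247999],
       [  0.        , 507.67205171, 211.71082739],
       [  0.        ,   0.        ,   1.        ]]), 'xyz': array([1.40088671, 0.39523179, 1.1948685 ]), 'orientation': array([-0.18700696,  0.5469961 ,  0.76916717, -0.27240692])}
```

View pics/t0.png

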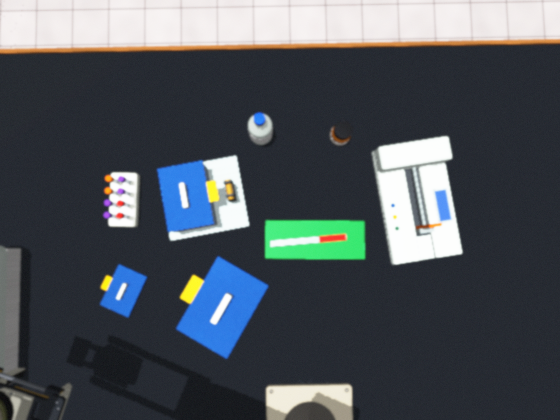

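View pics/s0.png

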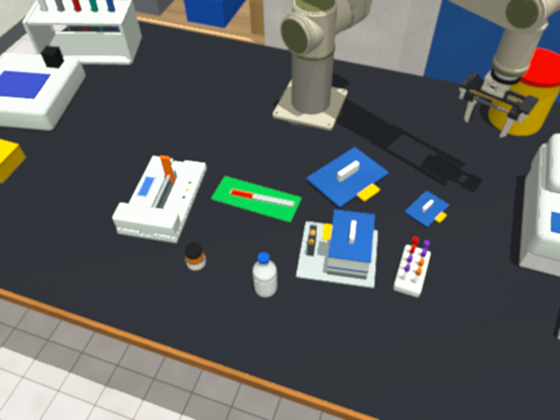

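Top view: lids are shut on the canister (188,197), loose large (222,307), loose small (123,290); the one on the canister's stand, with the fulcrum at (230,190), should be the one meant. Its size is measured below. The bar is on the mat (308,240), the bay at (417,200), the flask at (260,128), the jar at (340,134) and the rack at (122,200).

```bash
cat > m.py <<'E'
from h import *
import sys
def rects(im,n,lo,hi,z,mn=15,roi=None):
    hsv=cv2.cvtColor(im,cv2.COLOR_RGB2HSV); m=cv2.inRange(hsv,lo,hi)
    if roi: k=np.zeros_like(m);x0,y0,x1,y1=roi;k[y0:y1,x0:x1]=255;m&=k
    out=[]
    for c in cv2.findContours(m,cv2.RETR_EXTERNAL,cv2.CHAIN_APPROX_NONE)[0]:
        if cv2.contourArea(c)<mn: continue
        P=np.array([ray(n,*p[0],z)[:2] for p in c],np.float32)
        (cx,cy),(w,h),a=cv2.minAreaRect(P*1000)
        if w<h: w,h,a=h,w,a-90
        out.append((np.round([cx,cy,w,h,(a+90)%180-90],1).tolist(),np.round(c[:,0].mean(0)).tolist()))
    return out
E
python3 - <<'E'
from m import *
im=cv2.cvtColor(cv2.imread("pics/t0.png"),cv2.COLOR_BGR2RGB)
B=((100,120,60),(125,255,255));Y=((22,150,150),(32,255,255));G=((45,100,80),(80,255,255));Rd=((0,180,120),(6,255,255));O=((5,150,120),(18,255,255));W=((0,0,170),(180,60,255))
for nm,c,z,roi in [("blue98",B,.098,(90,140,280,370)),("blue14",B,.014,(90,250,280,370)),("yel",Y,.098,None),("mat",G,.003,None),("red",Rd,.011,(260,215,370,265)),("barwhite",W,.011,(262,222,370,258)),("orange",O,.118,(370,130,470,270)),("rib",W,.122,(170,170,200,215)),("plate",W,.006,(150,150,250,245)),("bay",W,.024,(365,130,470,270)),("brass",((12,80,60),(24,255,255)),.079,(222,170,240,210))]:
    print(nm,*rects(im,"top",*c,z,roi=roi),sep="\n  ")
c=im[145:250,150:260]; d=im[130:270,365:470]
c=cv2.resize(c,None,fx=4.5,fy=4.5,interpolation=2); d=cv2.resize(d,(354,472),interpolation=2)
cv2.imwrite("pics/c1.png",np.hstack([c[:472,:440],d])[:,:,::-1])
E
```

```text
blue98
  ([364.1, 442.7, 111.6, 81.8, -25.3], [123.0, 290.0])
  ([321.0, 206.5, 205.2, 148.0, -30.8], [222.0, 307.0])
  ([589.5, 294.7, 163.4, 117.8, 9.6], [184.0, 195.0])
blue14
  ([355.6, 471.0, 120.5, 88.2, -25.3], [123.0, 290.0])
  ([309.1, 216.1, 221.5, 159.7, -30.8], [222.0, 307.0])
yel
  ([365.3, 280.7, 65.9, 29.2, -30.4], [191.0, 288.0])
  ([383.8, 485.1, 35.9, 15.1, -26.5], [105.0, 282.0])
  ([604.4, 187.6, 17.2, 7.3, -0.6], [228.0, 188.0])
  ([599.9, 226.5, 50.4, 20.4, 8.9], [212.0, 191.0])
mat
  ([478.7, -28.2, 266.3, 105.0, 89.0], [315.0, 239.0])
red
  ([480.8, -72.8, 58.8, 11.3, -85.9], [332.0, 238.0])
barwhite
  ([474.3, 25.8, 128.1, 16.8, -86.0], [295.0, 241.0])
orange
  ([504.6, -287.6, 55.5, 4.4, -83.9], [428.0, 226.0])
rib
  ([588.8, 293.0, 61.5, 15.0, 10.0], [183.0, 195.0])
plate
  ([601.9, 316.2, 68.4, 16.7, 10.0], [183.0, 195.0])
  ([593.5, 264.1, 211.8, 192.5, -80.3], [218.0, 203.0])
bay
  ([576.4, -302.4, 310.8, 204.7, 7.8], [415.0, 192.0])
brass
  ([584.3, 183.5, 14.9, 7.5, 89.0], [231.0, 198.0])
  ([606.8, 187.0, 27.5, 17.3, -0.6], [229.0, 188.0])
```

View pics/c1.png

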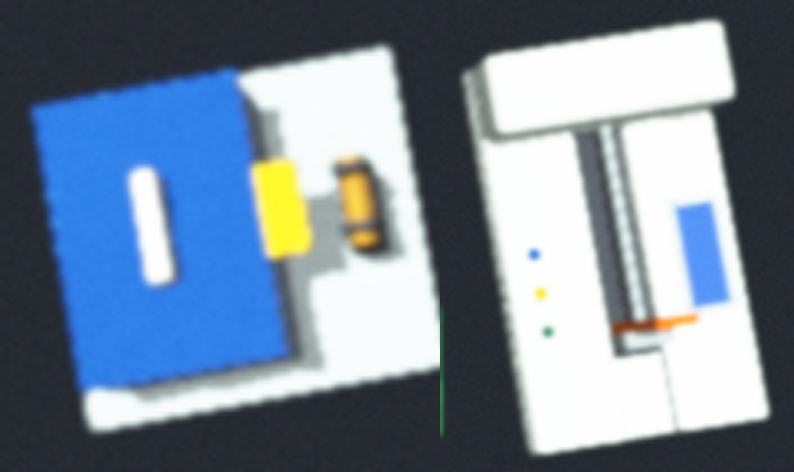

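The enlarged crop and the sizes confirm the lid: 163x118 on the canister fits 158x112 with blur, while the loose ones come out at 221x160 and 120x88. The flask stands close to the lever line, so I measure it, with cross-checks from the scene camera.

Run:
```python
from m import *
t=cv2.cvtColor(cv2.imread("pics/t0.png"),cv2.COLOR_BGR2RGB); s=cv2.cvtColor(cv2.imread("pics/s0.png"),cv2.COLOR_BGR2RGB)
B=((100,120,60),(125,255,255));Y=((22,150,150),(32,255,255));Rd=((0,180,120),(6,255,255));W=((0,0,150),(180,60,255));G=((45,100,80),(80,255,255))
def p(nm,*a,**k): print(nm,*rects(*a,**k),sep="\n  ")
p("cap top .15",t,"top",*B,.15,roi=(245,105,275,150)); p("cap scene .15",s,"scene",*B,.15,roi=(250,250,280,270),mn=8)
p("cap scene .14",s,"scene",*B,.14,roi=(250,250,280,270),mn=8)
p("body top z.06",t,"top",(0,0,60),(180,90,255),.06,roi=(245,105,275,150))
p("red scene",s,"scene",*Rd,.011,roi=(210,175,305,225));p("bar white scene",s,"scene",*W,.011,roi=(215,180,298,215))
p("mat scene",s,"scene",*G,.003,roi=(205,170,305,225))
p("lid scene",s,"scene",*B,.098,roi=(320,205,380,280)); p("tab",s,"scene",*Y,.098,roi=(315,215,340,250))
p("rib scene",s,"scene",*W,.122,roi=(340,215,365,250))
p("brass scene",s,"scene",(10,80,60),(24,255,255),.079,roi=(300,220,322,265),mn=4)
d=np.array([-.1685,.9857]);o=np.array([.589,.294])
for P in ([.5885,.294,.11],[*(o-.106*d),.079],[.683,.115,.15],[.683,.115,0]): print(P,proj("top",P),proj("scene",P))
```

```text
cap top .15
  ([764.0, 109.3, 31.0, 23.4, -0.9], [259.0, 118.0])
cap scene .15
  ([767.1, 112.5, 35.4, 29.6, 20.3], [263.0, 257.0])
cap scene .14
  ([761.0, 109.8, 35.8, 29.9, 20.3], [263.0, 257.0])
body top z.06
  ([760.5, 109.7, 83.2, 69.9, 7.9], [260.0, 127.0])
red scene
  ([487.3, -69.9, 62.8, 12.3, -84.8], [242.0, 194.0])
bar white scene
  ([479.0, 29.6, 127.5, 19.2, -85.7], [273.0, 200.0])Traceback (most recent call last):
  File "<stdin>", line 9, in <module>
  File "<stdin>", line 4, in p
  File "m.py", line 9, in rects
    P=np.array([ray(n,*p[0],z)[:2] for p in c],np.float32)
                ~~~^^^^^^^^^^^
  File "h.py", line 8, in ray
    K,p,M=cal(n); d=M@np.linalg.solve(K,[u,v,1.]); return p+d*(z-p[2])/d[2]
          ~~~^^^
  File "h.py", line 6, in cal
    c=cams.get_calibration(n); return np.array(c["K"]),np.array(c["xyz"]),rot(c["orientation"])
ValueError: time passes only in moves, steps and waits
```

The flask is really at (0.762, 0.110), so it is clear of the lever. The calibration call is rate-limited, so I'll cache the printed values. Moving over the bar now.

```bash
python3 - <<'E'
s=open('h.py').read()
s=s.replace('''    c=cams.get_calibration(n); return np.array(c["K"]),np.array(c["xyz"]),rot(c["orientation"])''','''    f,cx,cy,p,q=C[n]; return np.array([[f,0,cx],[0,f,cy],[0,0,1]]),np.array(p),rot(q)''')
s=s.replace("def cal",'''C={"top":(438.43008,271.11448,210.3722,[0.47161828,0.08525969,1.15827408],[0.02590862,-0.70016807,0.71304475,-0.02570218]),
"scene":(507.67205,281.56248,211.71083,[1.40088671,0.39523179,1.1948685],[-0.18700696,0.5469961,0.76916717,-0.27240692])}
def cal''')
s+='''
def go(pos,jaw=None):
    """print tool-axis units to reach pos with jaw axis at jaw deg (mod 180)"""
    s=ctrl.get_state(); M=rot(s["tcp_rot"]); d=M.T@(np.array(pos)-np.array(s["tool_pos"]))/.5
    a=np.degrees(np.arctan2(M[1,2],M[0,2])); t=0 if jaw is None else ((a-jaw+90)%180-90)/90
    print("go",pos,"->",np.round(d,4),"yaw",round(t,4),"jaw now",round(a,1))
'''
open('h.py','w').write(s)
E
python3 - <<'E'
from m import *
t=cv2.cvtColor(cv2.imread("pics/t0.png"),cv2.COLOR_BGR2RGB); s=cv2.cvtColor(cv2.imread("pics/s0.png"),cv2.COLOR_BGR2RGB)
B=((100,120,60),(125,255,255));Y=((22,150,150),(32,255,255));Rd=((0,180,120),(6,255,255));W=((0,0,150),(180,60,255));G=((45,100,80),(80,255,255))
def p(nm,*a,**k): print(nm,*rects(*a,**k),sep="\n  ")
p("mat scene",s,"scene",*G,.003,roi=(205,170,305,225))
p("lid scene",s,"scene",*B,.098,roi=(320,205,380,280)); p("tab",s,"scene",*Y,.098,roi=(315,215,340,250))
p("rib scene",s,"scene",*W,.122,roi=(340,215,365,250))
p("brass scene",s,"scene",(10,80,60),(24,255,255),.079,roi=(300,220,322,265),mn=4)
d=np.array([-.1685,.9857]);o=np.array([.589,.294])
for P in ([.5885,.294,.11],[*(o-.106*d),.079]): print(P,proj("top",P),proj("scene",P))
go([.477,-.005,.1],4)
E
```

```text
mat scene
  ([481.6, -24.8, 267.1, 109.8, 88.7], [257.0, 198.0])
lid scene
  ([590.2, 296.3, 162.7, 116.5, 9.7], [352.0, 235.0])
tab
  ([601.8, 230.5, 53.0, 20.1, 10.0], [327.0, 231.0])
rib scene
  ([597.7, 297.5, 73.7, 14.6, 9.6], [352.0, 231.0])
brass scene
  ([634.1, 197.3, 19.9, 16.1, 17.5], [311.0, 241.0])
  ([602.5, 191.7, 17.2, 13.6, 17.4], [312.0, 232.0])
[0.5885, 0.294, 0.11] [183.8265468  195.27363263] [351.41699637 230.61800135]
[np.float64(0.606861), np.float64(0.18951579999999998), 0.079] [228.46466068 188.47721197] [311.25864978 232.50053456]
go [0.477, -0.005, 0.1] -> [ 0.906   0.2367 -0.8991] yaw 0.7456 jaw now 71.1
```

Call:
servo_tool --deltas '[[[0.906, 0, -0.898, 0.746, 0], [0.906, 0, -0.898, 0.746, 0], [0.906, 0, -0.898, 0.746, 0], [0.906, 0, -0.898, 0.746, 0], [0.906, 0, -0.898, 0.746, 0], [0.906, 0, -0.898, 0.746, 0], [0.906, 0, -0.898, 0.746, 0], [0.906, 0, -0.898, 0.746, 0], [0.906, 0, -0.898, 0.746, 0], [0.906, 0, -0.898, 0.746, 0], [0.906, 0, -0.898, 0.746, 0], [0.906, 0, -0.898, 0.746, 0]]]'

```text
clock: 1.1
tool_pos: [0.4165, 0.1177, 0.2185]
tcp_rot: [0.517, -0.517, 0.482, -0.482]
contact_force: [1.6, 0.6, 0.1]
gripper_width: 0.998
```

Run:
```python
from m import *
st(); go([.478,-.004,.06],4); go([.478,-.004,.0045],4)
```

```text
t 1.10 pos [0.4165 0.1177 0.2185] F [1.6 0.6 0.1] w 0.998 q [ 0.16 -0.34  1.93  0.    1.56  0.09]
x [ 0.069 -0.998 -0.   ] y [ 0.  0. -1.] z [0.998 0.069 0.   ]
go [0.478, -0.004, 0.06] -> [0.2513 0.3171 0.1059] yaw -0.0006 jaw now 3.9
go [0.478, -0.004, 0.0045] -> [0.2513 0.4281 0.1059] yaw -0.0006 jaw now 3.9
```

Call:
servo_tool --deltas '[[[0.251, 0.1, 0.106, 0, 0], [0.251, 0.1, 0.106, 0, 0], [0.251, 0.1, 0.106, 0, 0], [0.251, 0.15, 0.106, 0, 0], [0.251, 0.23, 0.106, 0, 0], [0.251, 0.31, 0.106, 0, 0], [0.251, 0.37, 0.106, 0, 0], [0.251, 0.41, 0.106, 0, 0], [0.251, 0.427, 0.106, 0, 0], [0.251, 0.427, 0.106, 0, 0], [0.251, 0.427, 0.106, 0, 1], [0.251, 0.427, 0.106, 0, 1]]]'

```text
clock: 2.1
tool_pos: [0.4781, -0.0019, 0.0055]
tcp_rot: [0.517, -0.517, 0.482, -0.483]
contact_force: [0.6, -0.0, 0.1]
gripper_width: 0.906
```

Call:
servo_tool --deltas '[[[0, 0, 0, 0, 1], [0, 0, 0, 0, 1], [0, 0, 0, 0, 1], [0, 0, 0, 0, 1], [0, 0, 0, 0, 1], [0, 0, 0, 0, 1], [0, 0, 0, 0, 1], [0, -0.02, 0, 0, 1], [0, -0.06, 0, 0, 1], [0, -0.1, 0, 0, 1], [0, -0.15, 0, 0, 1], [0, -0.2, 0, 0, 1]]]'

```text
clock: 3.1
tool_pos: [0.4774, -0.0018, 0.1066]
tcp_rot: [-0.517, 0.517, -0.483, 0.482]
contact_force: [-0.0, 0.4, 0.7]
gripper_width: 0.051
```

Run:
```python
from m import *
st()
t=shot("top","t1.png");s=shot("scene","s1.png")
a=cv2.resize(t[170:290,240:400],(560,420),interpolation=2);b=cv2.resize(s[130:250,190:350],(560,420),interpolation=2)
cv2.imwrite("pics/c2.png",cv2.resize(np.hstack([a,b]),(800,300))[:,:,::-1])
```

```text
t 3.10 pos [ 0.4774 -0.0018  0.1066] F [-0.   0.4  0.7] w 0.051 q [-0.11 -0.12  1.95  0.    1.31 -0.18]
x [ 0.069 -0.998 -0.   ] y [-0.001  0.    -1.   ] z [ 0.998  0.069 -0.001]
```

View pics/c2.png

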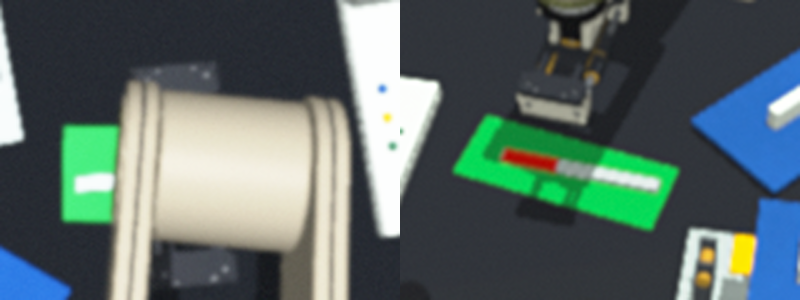

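The fingers had not finished closing before the lift (about 0.07 of the opening per row), and the bar is undisturbed on the mat. I repeat with more closing time.

Call:
servo_tool --deltas '[[[0, 0, 0, 0, 0.5], [0, 0, 0, 0, 0.5], [0, 0, 0, 0, 0.5], [0, 0, 0, 0, 0.5], [0, 0, 0, 0, 0.5], [0, 0.05, 0, 0, 0.5], [0, 0.1, 0, 0, 0.5], [0, 0.15, 0, 0, 0.5], [0, 0.18, 0, 0, 0.5], [0, 0.2, 0, 0, 0.5], [0, 0.2, 0, 0, 0.5], [0, 0.2, 0, 0, 1]]]'

```text
clock: 4.2
tool_pos: [0.4778, -0.0019, 0.0049]
tcp_rot: [-0.517, 0.517, -0.483, 0.482]
contact_force: [0.3, -0.4, 0.2]
gripper_width: 0.466
```

Call:
servo_tool --deltas '[[[0, 0, 0, 0, 1], [0, 0, 0, 0, 1], [0, 0, 0, 0, 1], [0, 0, 0, 0, 1], [0, 0, 0, 0, 1], [0, 0, 0, 0, 1], [0, 0, 0, 0, 1], [0, 0, 0, 0, 1], [0, 0, 0, 0, 1], [0, 0, 0, 0, 1], [0, -0.02, 0, 0, 1], [0, -0.06, 0, 0, 1]]]'

```text
clock: 5.2
tool_pos: [0.4751, -0.0016, 0.0331]
tcp_rot: [-0.516, 0.518, -0.484, 0.481]
contact_force: [0.8, 0.6, -1.6]
gripper_width: 0.17
```

Call:
servo_tool --deltas '[[[0, -0.04, 0, 0, 1], [0, -0.08, 0, 0, 1], [0, -0.12, 0, 0, 1], [0, -0.16, 0, 0, 1], [0, -0.2, 0, 0, 1], [0, -0.24, 0, 0, 1], [0, -0.24, 0, 0, 1]]]'

```text
clock: 5.78
tool_pos: [0.4802, -0.0021, 0.16]
tcp_rot: [0.518, -0.516, 0.48, -0.484]
contact_force: [1.1, -0.5, -1.7]
gripper_width: 0.168
```

Run:
```python
from m import *
st()
t=shot("top","t2.png");s=shot("scene","s2.png")
a=cv2.resize(t[170:290,240:400],(560,420),interpolation=2);b=cv2.resize(s[130:250,190:350],(560,420),interpolation=2)
cv2.imwrite("pics/c3.png",cv2.resize(np.hstack([a,b]),(800,300))[:,:,::-1])
d=np.array([-.1685,.9857]);o=np.array([.5895,.295])
for y in(-.08,0): go([*(o+(-.164+y)*d),.083],9.7)
go([*(o+(-.164)*d),.083],9.7)
```

```text
t 5.78 pos [ 0.4802 -0.0021  0.16  ] F [ 1.1 -0.5 -1.7] w 0.168 q [-0.11 -0.17  1.89  0.    1.41 -0.18]
x [ 0.069 -0.998  0.001] y [ 0.007 -0.001 -1.   ] z [0.998 0.069 0.007]
go [np.float64(0.630614), np.float64(0.05448919999999999), 0.083] -> [-0.0915  0.1457  0.3115] yaw -0.0638 jaw now 4.0
go [np.float64(0.6171340000000001), np.float64(0.13334519999999997), 0.083] -> [-0.2507  0.1456  0.2955] yaw -0.0638 jaw now 4.0
go [np.float64(0.6171340000000001), np.float64(0.13334519999999997), 0.083] -> [-0.2507  0.1456  0.2955] yaw -0.0638 jaw now 4.0
```

View pics/c3.png

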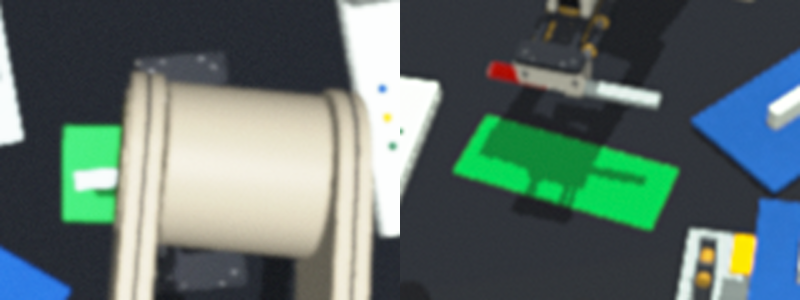

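Run:
```python
from m import *
s=cv2.cvtColor(cv2.imread("pics/s2.png"),cv2.COLOR_BGR2RGB)
hsv=cv2.cvtColor(s,cv2.COLOR_RGB2HSV)
for z in(.166,):
  print(ray("scene",294,170,z),ray("scene",225.2,157.5,z))
for nm,lo,hi,roi in (("w",(0,0,150),(180,70,255),(268,160,300,175)),("r",(0,180,100),(6,255,255),(215,148,250,170))):
  print(nm,*rects(s,"scene",lo,hi,.166,roi=roi))
```

```text
[0.47914966 0.09648311 0.166     ] [ 0.49604634 -0.1037579   0.166     ]
w ([481.5, 57.1, 73.6, 20.7, -86.5], [280.0, 167.0])
r ([493.4, -85.9, 30.7, 20.1, -89.9], [231.0, 159.0])
```

Call:
servo_tool --deltas '[[[0, 0, 0.12, -0.03, 1], [-0.04, 0.04, 0.25, -0.064, 1], [-0.091, 0.08, 0.311, -0.064, 1], [-0.091, 0.1, 0.311, -0.064, 1], [-0.091, 0.12, 0.311, -0.064, 1], [-0.091, 0.14, 0.311, -0.064, 1], [-0.091, 0.15, 0.311, -0.064, 1], [-0.091, 0.15, 0.311, -0.064, 1], [-0.091, 0.15, 0.311, -0.064, 1]]]'

```text
clock: 6.63
tool_pos: [0.6289, 0.0536, 0.0801]
tcp_rot: [-0.54, 0.541, -0.456, 0.456]
contact_force: [-0.0, -0.1, -0.9]
gripper_width: 0.166
```

Run:
```python
from m import *
st()
s=shot("scene","s3.png");t=shot("top","t3.png")
cv2.imwrite("pics/c4.png",np.hstack([cv2.resize(s[185:285,260:360],(400,400),interpolation=2),cv2.resize(t[150:250,180:280],(400,400),interpolation=2)])[:,:,::-1])
```

```text
t 6.63 pos [0.6289 0.0536 0.0801] F [-0.  -0.1 -0.9] w 0.166 q [ 0.    0.31  1.53 -0.    1.29 -0.17]
x [ 0.168 -0.986  0.   ] y [-0.001 -0.    -1.   ] z [ 0.986  0.168 -0.001]
```

View pics/c4.png

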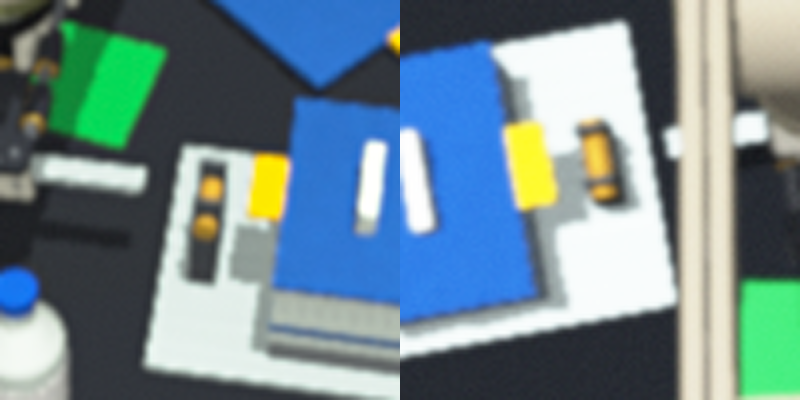

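The bar is held level, with its tip at top px (246.7,185), scene px (296.7,230), and the fulcrum at top px (230,190), scene px (312,233). Checking the sideways alignment.

Run:
```python
from m import *
t=cv2.cvtColor(cv2.imread("pics/t3.png"),cv2.COLOR_BGR2RGB);s=cv2.cvtColor(cv2.imread("pics/s3.png"),cv2.COLOR_BGR2RGB)
a=np.radians(9.7);D=np.array([[np.cos(a),np.sin(a)],[-np.sin(a),np.cos(a)]]);o=np.array([.5895,.295])
def S(p): return np.round(1000*D@(np.array(p)[:2]-o),1)
print("tip",S(ray("top",246.7,185,.086)),S(ray("scene",296.7,230,.084)),"tcp",S([.6289,.0536]))
W=((0,0,150),(180,70,255));br=((10,80,60),(28,255,255))
for nm,im,n,c,z,roi in (("bar top",t,"top",W,.087,(246,180,252,192)),("bar scene",s,"scene",W,.087,(272,218,297,236)),("brass top",t,"top",br,.079,(222,170,240,210)),("brass sc",s,"scene",br,.079,(306,224,318,248)),("tab t",t,"top",((22,150,150),(32,255,255)),.098,(203,170,222,210)),("tab s",s,"scene",((22,150,150),(32,255,255)),.098,(315,215,340,250))):
  for r in rects(im,n,*c,z,roi=roi,mn=6): print(nm,r,S(np.array(r[0][:2])/1000))
# cheeks+brass dark extents profile in top along stand x at fulcrum y
for x in range(-30,32,3):
  p=o+D.T@np.array([x/1000,-.106]); u,v=proj("top",[*p,.087]); w=proj("scene",[*p,.087]); print(x,cv2.getRectSubPix(t,(1,1),(float(u),float(v)))[0,0],cv2.getRectSubPix(s,(1,1),(float(w[0]),float(w[1])))[0,0])
go([.6306,.0545,.084])
```

```text
tip [  -1.5 -153.1] [   1.  -146.8] tcp [  -1.8 -244.6]
bar top ([612.3, 139.4, 27.3, 12.3, -0.9], [249.0, 186.0]) [  -3.7 -157.2]
bar scene ([622.5, 115.4, 67.5, 20.0, -80.5], [283.0, 228.0]) [   2.3 -182.6]
brass top ([584.3, 183.5, 14.9, 7.5, 89.0], [231.0, 198.0]) [ -23.9 -109. ]
brass top ([606.8, 187.0, 27.5, 17.3, -0.6], [229.0, 188.0]) [  -1.1 -109.4]
brass sc ([634.1, 197.3, 19.9, 16.1, 17.5], [311.0, 241.0]) [  27.5 -103.8]
brass sc ([602.5, 191.7, 17.2, 13.6, 17.4], [312.0, 232.0]) [  -4.6 -104. ]
tab t ([600.1, 226.5, 50.5, 20.0, 10.8], [212.0, 191.0]) [ -1.1 -69.3]
tab s ([601.8, 230.4, 53.0, 19.9, 10.0], [327.0, 231.0]) [  1.2 -65.7]
-30 [114  98  69] [173 188 181]
-27 [191 150  63] [195 212 205]
-24 [225 178  69] [178 193 188]
-21 [184 148  80] [134 145 144]
-18 [139 127 108] [ 91  99 101]
-15 [190 162 110] [67 72 75]
-12 [234 195  90] [72 71 66]
-9 [244 207  81] [112  96  65]
-6 [246 213  79] [171 137  64]
-3 [246 216  82] [219 171  63]
0 [245 211  80] [235 187  61]
3 [244 207  77] [236 189  60]
6 [240 200  74] [230 181  69]
9 [212 166  64] [197 159  84]
12 [139 115  70] [146 127  93]
15 [118 112 103] [97 95 88]
18 [186 166 130] [69 73 75]
21 [237 224 187] [73 72 66]
24 [247 247 239] [118  99  65]
27 [249 252 250] [181 144  65]
30 [248 252 252] [208 163  58]
go [0.6306, 0.0545, 0.084] -> [-0.0015 -0.0044  0.0012] yaw 0 jaw now 9.7
```

Call:
servo_tool --deltas '[[[0, -0.008, 0.002, 0, 1], [0, -0.008, 0.002, 0, 1], [-0.03, -0.008, 0.002, 0, 1], [-0.06, -0.008, 0.002, 0, 1], [-0.09, -0.008, 0.002, 0, 1], [-0.11, -0.008, 0.002, 0, 1], [-0.13, -0.008, 0.002, 0, 1], [-0.14, -0.008, 0.002, 0, 1], [-0.15, -0.008, 0.002, 0, 1], [-0.15, -0.008, 0.002, 0, 1]]]'

```text
clock: 7.57
tool_pos: [0.6179, 0.1294, 0.0841]
tcp_rot: [-0.541, 0.541, -0.456, 0.455]
contact_force: [-0.3, 0.2, -3.0]
gripper_width: 0.169
```

Run:
```python
from m import *
st()
s=shot("scene","s4.png");t=shot("top","t4.png")
cv2.imwrite("pics/c5.png",np.hstack([cv2.resize(s[200:270,280:350],(400,400),interpolation=2),cv2.resize(t[155:225,190:260],(400,400),interpolation=2)])[:,:,::-1])
```

```text
t 7.57 pos [0.6179 0.1294 0.0841] F [-0.3  0.2 -3. ] w 0.169 q [ 0.13  0.31  1.53  0.    1.3  -0.05]
x [ 0.17  -0.985 -0.   ] y [-0.  0. -1.] z [ 0.985  0.17  -0.   ]
```

View pics/c5.png

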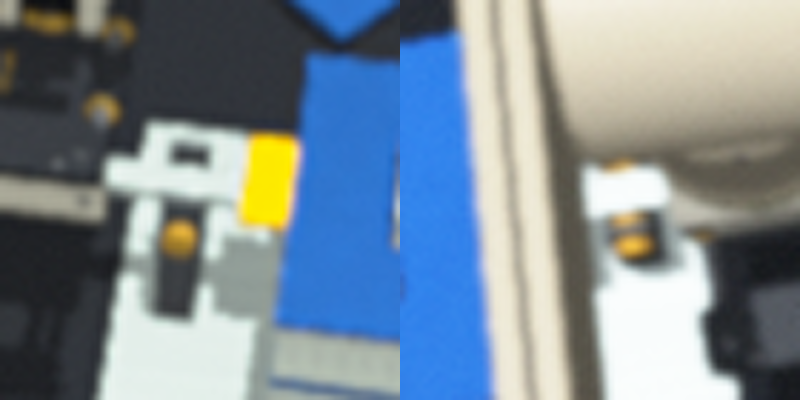

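The bar lies between the cheeks and goes under the tab. I move it 8 mm further in, lower it onto the fulcrum and release.

Call:
servo_tool --deltas '[[[-0.008, 0, 0, 0, 1], [-0.016, 0, 0, 0, 1], [-0.016, 0, 0, 0, 1], [-0.016, 0.003, 0, 0, 1], [-0.016, 0.006, 0, 0, 1], [-0.016, 0.006, 0, 0, 1]]]'

```text
clock: 8.17
tool_pos: [0.6167, 0.1361, 0.0807]
tcp_rot: [-0.54, 0.541, -0.456, 0.456]
contact_force: [0.1, 0.6, -1.4]
gripper_width: 0.165
```

Call:
servo_tool --deltas '[[[0, 0, 0, 0, 0.6], [0, 0, 0, 0, 0.6], [0, 0, 0, 0, 0.6], [0, 0, 0, 0, 0.6], [0, 0, 0, 0, 0.6], [0, 0, 0, 0, 0.6], [0, -0.05, 0, 0, 0.6], [0, -0.1, 0, 0, 0.6], [0, -0.15, 0, 0, 0.6], [0, -0.15, 0, 0, 0.6]]]'

```text
clock: 9.0
tool_pos: [0.6201, 0.1367, 0.1629]
tcp_rot: [0.543, -0.538, 0.454, -0.458]
contact_force: [1.0, 0.6, 1.6]
gripper_width: 0.401
```

Run:
```python
from m import *
st()
s=shot("scene","s5.png");t=shot("top","t5.png")
cv2.imwrite("pics/c6.png",np.hstack([cv2.resize(s[180:280,250:350],(400,400),interpolation=2),cv2.resize(t[140:240,190:290],(400,400),interpolation=2)])[:,:,::-1])
```

```text
t 9.00 pos [0.6201 0.1367 0.1629] F [1.  0.6 1.6] w 0.401 q [ 0.14  0.24  1.46  0.    1.43 -0.03]
x [ 0.169 -0.986  0.   ] y [ 0.009  0.001 -1.   ] z [0.986 0.169 0.009]
```

View pics/c6.png

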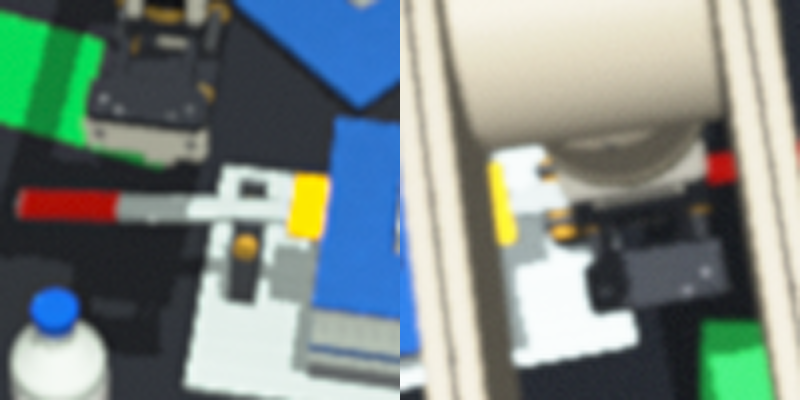

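The bar rests on the fulcrum and is lodged under the tab. Next I go over the red end with the fingers shut and press.

Call:
servo_tool --deltas '[[[0.06, 0, -0.007, 0, 1], [0.12, 0, -0.007, 0, 1], [0.172, 0, -0.007, 0, 1], [0.172, 0, -0.007, 0, 1], [0.172, 0.03, -0.007, 0, 1], [0.172, 0.06, -0.007, 0, 1], [0.172, 0.1, -0.007, 0, 1], [0.172, 0.14, -0.007, 0, 1], [0.172, 0.155, -0.007, 0, 1], [0.172, 0.155, -0.007, 0, 1]]]'

```text
clock: 9.93
tool_pos: [0.6249, 0.0512, 0.0746]
tcp_rot: [-0.539, 0.542, -0.458, 0.454]
contact_force: [-0.2, -0.1, -0.9]
gripper_width: 0.006
```

Run:
```python
from m import *
st(); print(ray("scene",254.25,230.75,.065))
go([.631,.0515,.085])
```

```text
t 9.93 pos [0.6249 0.0512 0.0746] F [-0.2 -0.1 -0.9] w 0.006 q [-0.    0.32  1.54  0.    1.29 -0.17]
x [ 0.169 -0.986 -0.001] y [-0.007  0.    -1.   ] z [ 0.986  0.169 -0.007]
[0.64231421 0.0360722  0.065     ]
go [0.631, 0.0515, 0.085] -> [ 0.0014 -0.021   0.012 ] yaw 0 jaw now 9.7
```

Call:
servo_tool --deltas '[[[0, 0, 0.012, 0, 1], [0, 0, 0.012, 0, 1], [0, 0.01, 0.012, 0, 1], [0, 0.02, 0.012, 0, 1], [0, 0.03, 0.012, 0, 1], [0, 0.04, 0.012, 0, 1], [0, 0.05, 0.012, 0, 1], [0, 0.056, 0.012, 0, 1], [0, 0.056, 0.012, 0, 1]]]'

```text
clock: 10.68
tool_pos: [0.6341, 0.0525, 0.0508]
tcp_rot: [0.541, -0.54, 0.456, -0.456]
contact_force: [-0.6, 2.4, 6.0]
gripper_width: 0.006
```

Run:
```python
from m import *
st()
s=shot("scene","s6.png");t=shot("top","t6.png")
cv2.imwrite("pics/c7.png",np.hstack([cv2.resize(s[180:280,250:350],(400,400),interpolation=2),cv2.resize(t[140:240,190:290],(400,400),interpolation=2)])[:,:,::-1])
W=((0,0,150),(180,60,255));B=((100,120,60),(125,255,255));Y=((22,150,150),(32,255,255))
for z in(.098,.105,.11): print(z,rects(t,"top",*Y,z,roi=(203,170,222,210)),rects(s,"scene",*Y,z,roi=(315,215,340,250)))
```

```text
t 10.68 pos [0.6341 0.0525 0.0508] F [-0.6  2.4  6. ] w 0.006 q [ 0.    0.36  1.54  0.    1.24 -0.17]
x [ 0.169 -0.986 -0.001] y [ 0.001  0.001 -1.   ] z [0.986 0.169 0.001]
0.098 [([600.2, 227.1, 50.0, 20.0, 10.8], [212.0, 191.0])] [([599.1, 229.4, 53.0, 20.6, 8.9], [326.0, 230.0])]
0.105 [([599.4, 226.1, 49.7, 19.9, 10.8], [212.0, 191.0])] [([604.2, 230.4, 52.7, 20.5, 8.9], [326.0, 230.0])]
0.11 [([598.8, 225.5, 49.4, 19.8, 10.8], [212.0, 191.0])] [([607.8, 231.2, 52.4, 20.4, 8.9], [326.0, 230.0])]
```

View pics/c7.png

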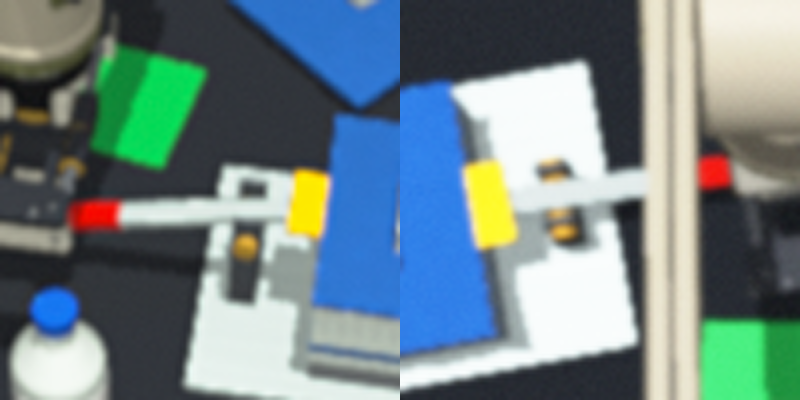

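Force 6 N on the bar and the lever is still well placed. I keep pressing.

Call:
servo_tool --deltas '[[[0, 0.01, 0, 0, 1], [0, 0.02, 0, 0, 1], [0, 0.03, 0, 0, 1], [0, 0.04, 0, 0, 1], [0, 0.04, 0, 0, 1]]]'

```text
clock: 11.2
tool_pos: [0.6329, 0.0518, 0.0293]
tcp_rot: [-0.54, 0.541, -0.456, 0.455]
contact_force: [0.1, 0.3, -0.7]
gripper_width: 0.005
```

Call:
servo_tool --deltas '[[[0, 0.01, 0, 0, 1], [0, 0.02, 0, 0, 1], [0, 0.02, 0, 0, 1], [0, 0.02, 0, 0, 1]]]'

```text
clock: 11.53
tool_pos: [0.6331, 0.0518, 0.0198]
tcp_rot: [-0.54, 0.541, -0.456, 0.455]
contact_force: [-0.0, 0.3, -0.4]
gripper_width: 0.005
```

Run:
```python
from m import *
st()
s=shot("scene","s7.png");t=shot("top","t7.png")
cv2.imwrite("pics/c8.png",np.hstack([cv2.resize(s[180:280,250:350],(400,400),interpolation=2),cv2.resize(t[140:240,190:290],(400,400),interpolation=2)])[:,:,::-1])
W=((0,0,150),(180,60,255));B=((100,120,60),(125,255,255));Y=((22,150,150),(32,255,255))
for z in(.098,.105,.11): print(z,rects(t,"top",*Y,z,roi=(203,170,222,210)),rects(s,"scene",*Y,z,roi=(315,215,340,250)))
```

```text
t 11.53 pos [0.6331 0.0518 0.0198] F [-0.   0.3 -0.4] w 0.005 q [ 0.    0.4   1.55 -0.    1.19 -0.17]
x [ 0.169 -0.986 -0.   ] y [-0.001 -0.    -1.   ] z [ 0.986  0.169 -0.001]
0.098 [([603.5, 229.9, 52.0, 20.4, 9.0], [211.0, 190.0])] [([599.8, 230.9, 55.0, 22.1, 9.4], [327.0, 230.0])]
0.105 [([602.6, 229.0, 51.7, 20.2, 9.0], [211.0, 190.0])] [([604.9, 232.0, 54.6, 22.0, 9.4], [327.0, 230.0])]
0.11 [([602.0, 228.3, 51.4, 20.1, 9.0], [211.0, 190.0])] [([608.5, 232.7, 54.4, 21.9, 9.4], [327.0, 230.0])]
```

View pics/c8.png

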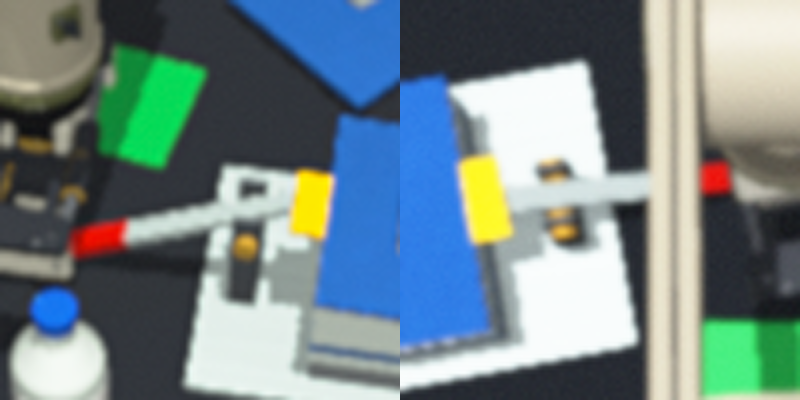

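The lid popped: the force fell to about 0, the tab is clearly up and the lid has shifted about 3 mm. The bar is still lodged under it. I regrasp the bar at its middle.

Call:
servo_tool --deltas '[[[0, 0, 0, 0, 1], [0, -0.08, 0, 0, 0.6], [0, -0.16, 0, 0, 0.6], [0, -0.24, 0, 0, 0.6], [-0.06, -0.26, -0.004, 0, 0.6], [-0.12, -0.26, -0.004, 0, 0.6], [-0.174, -0.26, -0.004, 0, 0.6], [-0.174, -0.26, -0.004, 0, 0.6], [-0.174, -0.2, -0.004, 0, 0.6], [-0.174, -0.14, -0.004, 0, 0.6], [-0.174, -0.1, -0.004, 0, 0.6], [-0.174, -0.08, -0.004, 0, 0.6]]]'

```text
clock: 12.63
tool_pos: [0.6149, 0.1367, 0.057]
tcp_rot: [-0.539, 0.542, -0.457, 0.455]
contact_force: [-0.5, -0.8, -1.1]
gripper_width: 0.4
```

Run:
```python
from m import *
st()
s=shot("scene","s8.png");t=shot("top","t8.png")
cv2.imwrite("pics/c9.png",np.hstack([cv2.resize(s[180:280,250:350],(400,400),interpolation=2),cv2.resize(t[140:240,190:290],(400,400),interpolation=2)])[:,:,::-1])
go([.6165,.1373,.055])
```

```text
t 12.63 pos [0.6149 0.1367 0.057 ] F [-0.5 -0.8 -1.1] w 0.400 q [ 0.14  0.34  1.55 -0.    1.26 -0.03]
x [ 0.169 -0.986  0.   ] y [-0.005 -0.001 -1.   ] z [ 0.986  0.169 -0.005]
go [0.6165, 0.1373, 0.055] -> [-0.0008  0.0064  0.0025] yaw 0 jaw now 9.7
```

View pics/c9.png

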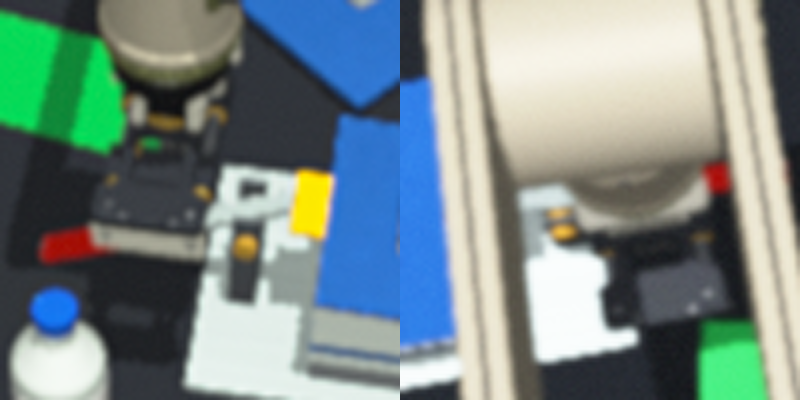

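Call:
servo_tool --deltas '[[[0, 0.008, 0.002, 0, 1], [0, 0.008, 0.002, 0, 1], [0, 0.008, 0.002, 0, 1], [0, 0.008, 0.002, 0, 1], [0, 0.008, 0.002, 0, 1], [0, 0.008, 0.002, 0, 1], [0, 0.008, 0.002, 0, 1], [0.03, 0.006, 0.002, 0, 1], [0.07, 0.004, 0.002, 0, 1], [0.12, 0, 0.002, 0, 1], [0.14, -0.04, 0.002, 0, 1], [0.16, -0.1, 0.002, 0, 1]]]'

```text
clock: 13.73
tool_pos: [0.6282, 0.0565, 0.1063]
tcp_rot: [-0.538, 0.542, -0.458, 0.454]
contact_force: [0.7, 0.9, -1.3]
gripper_width: 0.148
```

Run:
```python
from m import *
st()
s=shot("scene","s9.png");t=shot("top","t9.png")
go([.48,-.02,.10],1); 
for z in(.10,.12,.14): print(z,rects(s,"scene",(0,180,100),(6,255,255),z,roi=(200,170,300,260)))
```

```text
t 13.73 pos [0.6282 0.0565 0.1063] F [ 0.7  0.9 -1.3] w 0.148 q [ 0.01  0.3   1.51 -0.    1.35 -0.16]
x [ 0.168 -0.986 -0.001] y [-0.009 -0.    -1.   ] z [ 0.986  0.168 -0.009]
go [0.48, -0.02, 0.1] -> [ 0.0984  0.0294 -0.3313] yaw 0.0956 jaw now 9.6
0.1 [([667.1, 8.9, 40.9, 22.0, -53.5], [241.0, 228.0])]
0.12 [([680.5, 16.0, 40.2, 21.6, -53.5], [241.0, 228.0])]
0.14 [([693.9, 23.0, 39.5, 21.2, -53.5], [241.0, 228.0])]
```

Call:
servo_tool --deltas '[[[0.03, 0, -0.08, 0.05, 1], [0.06, 0, -0.16, 0.095, 1], [0.098, 0, -0.24, 0.095, 1], [0.098, 0, -0.31, 0.095, 1], [0.098, 0, -0.331, 0.095, 1], [0.098, 0.03, -0.331, 0.095, 1], [0.098, 0.06, -0.331, 0.095, 1], [0.098, 0.09, -0.331, 0.095, 1], [0.098, 0.1, -0.331, 0.095, 1], [0.098, 0.11, -0.331, 0.095, 1]]]'

```text
clock: 14.67
tool_pos: [0.4757, -0.0175, 0.0543]
tcp_rot: [-0.505, 0.506, -0.495, 0.494]
contact_force: [0.7, 0.1, -1.1]
gripper_width: 0.152
```

Call:
servo_tool --deltas '[[[0, 0.01, 0, 0, 1], [0, 0.02, 0, 0, 1], [0, 0.03, 0, 0, 1], [0, 0.04, 0, 0, 1], [0, 0.05, 0, 0, 1], [0, 0.06, 0, 0, 1]]]'

```text
clock: 15.17
tool_pos: [0.477, -0.0176, 0.0254]
tcp_rot: [0.505, -0.505, 0.495, -0.495]
contact_force: [0.4, 1.0, 0.2]
gripper_width: 0.151
```

Run:
```python
from m import *
st()
s=shot("scene","s10.png");t=shot("top","t10.png")
cv2.imwrite("pics/c10.png",np.hstack([cv2.resize(s[140:260,190:310],(400,400),interpolation=2),cv2.resize(s[180:280,290:390],(400,400),interpolation=2)])[:,:,::-1])
```

```text
t 15.17 pos [ 0.477  -0.0176  0.0254] F [0.4 1.  0.2] w 0.151 q [-0.14 -0.01  2.01  0.    1.15 -0.17]
x [ 0.021 -1.     0.   ] y [ 0.001 -0.    -1.   ] z [1.    0.021 0.001]
```

View pics/c10.png

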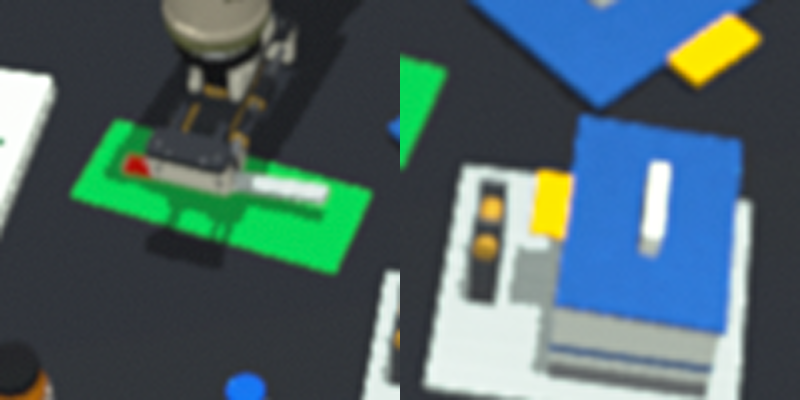

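The bar is over the mat with its tip slightly up, and the lid is loose on the canister. I set the bar down and release it.

Call:
servo_tool --deltas '[[[0, 0.01, 0, 0, 1], [0, 0.02, 0, 0, 1], [0, 0.03, 0, 0, 1], [0, 0.036, 0, 0, 1], [0, 0.036, 0, 0, 0.5], [0, 0.036, 0, 0, 0.5], [0, 0.036, 0, 0, 0.5], [0, 0.036, 0, 0, 0.5], [0, 0.036, 0, 0, 0.5], [0, -0.04, 0, 0, 0.5], [0, -0.12, 0, 0, 0.5], [0, -0.2, 0, 0, 0.5]]]'

```text
clock: 16.27
tool_pos: [0.4755, -0.0174, 0.1262]
tcp_rot: [-0.505, 0.506, -0.496, 0.494]
contact_force: [1.9, 0.5, -0.1]
gripper_width: 0.502
```

Run:
```python
from m import *
st()
t=cams.get_image("top")
s=shot("scene","s11.png")
W=((0,0,150),(180,60,255));B=((100,120,60),(125,255,255));Y=((22,150,150),(32,255,255));Rd=((0,180,100),(6,255,255))
def p(nm,*a,**k): print(nm,*rects(*a,**k),sep="\n  ")
p("red",s,"scene",*Rd,.011,roi=(205,170,305,225)); p("white",s,"scene",*W,.011,roi=(215,175,298,215))
p("lid sc",s,"scene",*B,.1,roi=(320,205,380,280));p("rib sc",s,"scene",*W,.122,roi=(340,215,365,250))
p("lid t",t,"top",*B,.1,roi=(140,140,250,245));p("rib t",t,"top",*W,.122,roi=(170,170,200,215)); p("tab t",t,"top",*Y,.098,roi=(203,170,222,210))
go([.589,.2955,.2],9.7+90)
```

```text
t 16.27 pos [ 0.4755 -0.0174  0.1262] F [ 1.9  0.5 -0.1] w 0.502 q [-0.14 -0.14  1.93 -0.    1.36 -0.16]
x [ 0.02 -1.   -0.  ] y [-0.003  0.    -1.   ] z [ 1.     0.02  -0.003]
red
  ([482.1, -86.3, 63.4, 13.3, -89.0], [237.0, 191.0])
white
  ([480.9, 13.5, 127.5, 19.6, -89.1], [268.0, 199.0])
lid sc
  ([584.7, 295.7, 176.4, 116.9, 7.6], [351.0, 233.0])
rib sc
  ([599.3, 300.8, 73.0, 14.8, 9.5], [353.0, 232.0])
lid t
  ([593.5, 297.9, 162.2, 115.7, 9.5], [183.0, 194.0])
rib t
  ([591.4, 296.8, 61.6, 15.7, 10.1], [182.0, 194.0])
tab t
  ([603.5, 229.7, 52.0, 20.8, 9.0], [211.0, 189.0])
go [0.589, 0.2955, 0.2] -> [-0.6227 -0.1315  0.2291] yaw 0.9053 jaw now 1.2
```

The bar is back on the mat at (0.478,-0.020), aligned. Next I go over the lid's rib, now at about (0.592,0.299).

Call:
servo_tool --deltas '[[[0, -0.08, 0, 0.08, 0.4], [-0.08, -0.14, 0.03, 0.16, 0.4], [-0.16, -0.16, 0.06, 0.24, 0.4], [-0.24, -0.16, 0.09, 0.32, 0.4], [-0.32, -0.16, 0.12, 0.4, 0.4], [-0.4, -0.16, 0.15, 0.48, 0.4], [-0.48, -0.16, 0.18, 0.56, 0.4], [-0.55, -0.16, 0.21, 0.64, 0.4], [-0.62, -0.16, 0.235, 0.72, 0.4], [-0.63, -0.14, 0.235, 0.8, 0.4], [-0.63, -0.12, 0.235, 0.88, 0.4], [-0.63, -0.1, 0.235, 0.905, 0.4]]]'

```text
clock: 17.37
tool_pos: [0.5875, 0.3019, 0.174]
tcp_rot: [-0.058, 0.059, -0.705, 0.705]
contact_force: [0.2, -0.3, -0.5]
gripper_width: 0.598
```

Run:
```python
from m import *
st(); go([.592,.299,.107],9.7+90)
```

```text
t 17.37 pos [0.5875 0.3019 0.174 ] F [ 0.2 -0.3 -0.5] w 0.598 q [0.4  0.32 1.36 0.   1.47 1.8 ]
x [-0.986 -0.165  0.001] y [-0.001 -0.    -1.   ] z [ 0.165 -0.986  0.   ]
go [0.592, 0.299, 0.107] -> [-0.0079  0.1341  0.0072] yaw -0.0022 jaw now -80.5
```

Call:
servo_tool --deltas '[[[-0.003, 0.04, 0.003, 0, 0.4], [-0.003, 0.08, 0.003, 0, 0.4], [-0.003, 0.11, 0.003, 0, 0.4], [-0.003, 0.13, 0.003, 0, 0.4], [-0.003, 0.134, 0.003, 0, 0.4], [-0.003, 0.134, 0.003, 0, 1], [-0.003, 0.134, 0.003, 0, 1], [-0.003, 0.134, 0.003, 0, 1], [-0.003, 0.134, 0.003, 0, 1], [-0.003, 0.134, 0.003, 0, 1], [-0.003, 0.134, 0.003, 0, 1], [-0.003, 0.134, 0.003, 0, 1]]]'

```text
clock: 18.37
tool_pos: [0.5897, 0.2986, 0.109]
tcp_rot: [0.06, -0.06, 0.705, -0.704]
contact_force: [0.6, 1.0, 0.1]
gripper_width: 0.146
```

Call:
servo_tool --deltas '[[[0, 0, 0, 0, 1], [0, 0, 0, 0, 1], [0, 0, 0, 0, 1], [0, 0, 0, 0, 1], [0, -0.01, 0, 0, 1], [0, -0.02, 0, 0, 1], [0, -0.04, 0, 0, 1], [0, -0.06, 0, 0, 1]]]'

```text
clock: 19.03
tool_pos: [0.5891, 0.2983, 0.1389]
tcp_rot: [-0.059, 0.06, -0.704, 0.705]
contact_force: [-0.3, 0.3, -3.3]
gripper_width: 0.123
```

Call:
servo_tool --deltas '[[[0, -0.06, 0, 0, 1], [0, -0.12, 0, 0, 1], [0, -0.18, 0, 0, 1], [0, -0.24, 0, 0, 1], [0, -0.3, 0, 0, 1], [0, -0.34, 0, 0, 1]]]'

```text
clock: 19.53
tool_pos: [0.5901, 0.2988, 0.314]
tcp_rot: [0.062, -0.058, 0.705, -0.704]
contact_force: [-0.2, -0.0, -2.0]
gripper_width: 0.125
```

Run:
```python
from m import *
st()
for u,v in((22,160),(0,180),(80,80),(45,125)): print(u,v,ray("scene",u,v,0))
for u,v in((559,200),(559,300),(461,255),(450,150),(559,50)): print(u,v,ray("top",u,v,0.024))
for p in((.45,-.53,0),(.45,-.62,0),(.53,-.53,0)):print(p,proj("top",p),proj("scene",p))
s=shot("scene","s12.png");t=shot("top","t12.png")
im=np.hstack([cv2.resize(s[150:290,300:400],(400,560),interpolation=2),cv2.resize(t[130:270,365:465],(400,560),interpolation=2)])
cv2.imwrite("pics/c11.png",im[:,:,::-1])
go([.45,-.53,.31])
```

```text
t 19.53 pos [0.5901 0.2988 0.314 ] F [-0.2 -0.  -2. ] w 0.125 q [0.39 0.28 1.15 0.   1.71 1.79]
x [-0.986 -0.169 -0.005] y [ 0.005  0.002 -1.   ] z [ 0.169 -0.986 -0.001]
22 160 [ 0.57710066 -0.81594809  0.        ]
0 180 [ 0.67460478 -0.82641519  0.        ]
80 80 [ 0.14752022 -0.87521364  0.        ]
45 125 [ 0.40716483 -0.84772011  0.        ]
559 200 [ 0.56792691 -0.66313943  0.024     ]
559 300 [ 0.31164358 -0.64619699  0.024     ]
461 255 [ 0.43049916 -0.40171747  0.024     ]
450 150 [ 0.70455259 -0.38654086  0.024     ]
559 50 [ 0.96881216 -0.68964125  0.024     ]
(0.45, -0.53, 0) [505.42887705 246.406071  ] [117.74692516 153.90881748]
(0.45, -0.62, 0) [539.61308651 245.78236479] [ 94.37141042 147.79150634]
(0.53, -0.53, 0) [503.69981017 216.06534412] [104.87296195 170.54766376]
go [0.45, -0.53, 0.31] -> [0.559  0.0022 1.587 ] yaw 0 jaw now -80.3
```

View pics/c11.png

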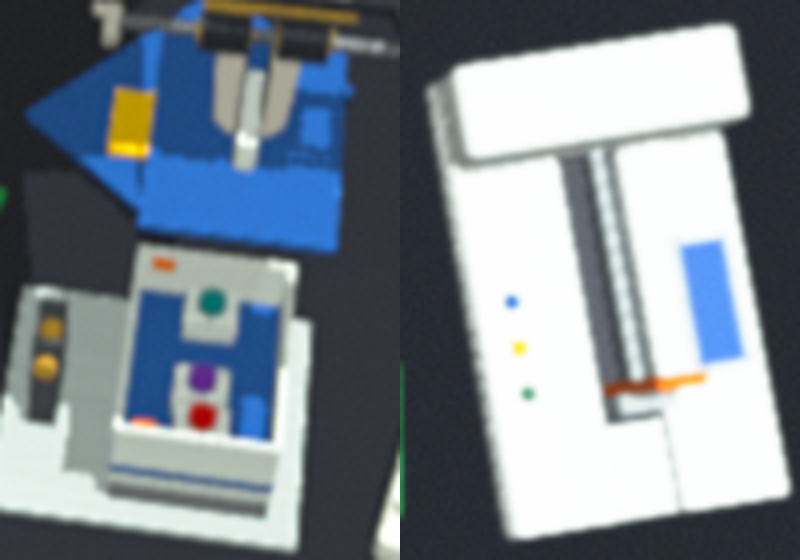

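Lid held by its rib, canister open. All four caps are there: teal at crop (212,302), purple (203,377), red (203,415), and orange at the near corner (143,425), half hidden by the wall. Taking the lid to the free bench beyond the bay (top px ~505,246).

Call:
servo_tool --deltas '[[[0.028, 0, 0.08, 0, 1], [0.056, 0, 0.16, 0, 1], [0.085, 0, 0.24, 0, 1], [0.113, 0, 0.32, 0, 1], [0.14, 0, 0.4, 0, 1], [0.17, 0, 0.48, 0, 1], [0.2, 0, 0.56, 0, 1], [0.225, 0, 0.64, 0, 1], [0.254, 0, 0.72, 0, 1], [0.282, 0, 0.8, 0, 1], [0.31, 0, 0.88, 0, 1], [0.338, 0, 0.96, 0, 1]]]'

```text
clock: 20.63
tool_pos: [0.5041, -0.1959, 0.307]
tcp_rot: [0.059, -0.061, 0.705, -0.704]
contact_force: [0.9, 0.7, -3.0]
gripper_width: 0.126
```

Call:
servo_tool --deltas '[[[0.03, 0, 0.08, 0, 1], [0.06, 0, 0.16, 0, 1], [0.085, 0, 0.24, 0, 1], [0.113, 0, 0.32, 0, 1], [0.14, 0, 0.4, 0, 1], [0.17, 0, 0.48, 0, 1], [0.2, 0, 0.56, 0, 1], [0.22, 0, 0.62, 0, 1], [0.22, 0.06, 0.627, 0, 1], [0.22, 0.12, 0.627, 0, 1], [0.22, 0.18, 0.627, 0, 1], [0.22, 0.24, 0.627, 0, 1]]]'

```text
clock: 21.63
tool_pos: [0.4491, -0.5215, 0.185]
tcp_rot: [0.059, -0.06, 0.705, -0.704]
contact_force: [0.9, -0.0, -3.3]
gripper_width: 0.129
```

Run:
```python
from m import *
st()
go([.45,-.53,.025])
t=shot("top","t13.png")
for nm,lo,hi,r in (("teal",(75,80,40),(97,255,255),None),("purple",(128,70,50),(155,255,255),None),("red",(0,170,100),(5,255,255),None),("red2",(174,170,100),(180,255,255),None),("orange",(6,170,150),(20,255,255),None)):
  print(nm,*rects(t,"top",lo,hi,.08,mn=6,roi=(150,140,248,245)))
```

```text
t 21.63 pos [ 0.4491 -0.5215  0.185 ] F [ 0.9 -0.  -3.3] w 0.129 q [-0.93  0.39  1.25  0.    1.51  0.47]
x [-0.986 -0.168  0.001] y [-0.001  0.002 -1.   ] z [ 0.168 -0.986 -0.002]
go [0.45, -0.53, 0.025] -> [0.0007 0.32   0.0179] yaw 0 jaw now -80.3
teal ([540.9, 285.6, 15.8, 13.9, 44.3], [190.0, 216.0])
purple ([605.5, 295.2, 15.9, 14.0, 44.5], [186.0, 190.0])
red ([635.0, 301.9, 10.1, 9.9, -0.2], [183.0, 178.0])
red2
orange
```

Call:
servo_tool --deltas '[[[0, 0.06, 0, 0, 1], [0, 0.12, 0, 0, 1], [0, 0.18, 0, 0, 1], [0, 0.23, 0, 0, 1], [0, 0.26, 0, 0, 1], [0, 0.28, 0, 0, 1], [0, 0.29, 0, 0, 1], [0, 0.295, 0, 0, 1], [0, 0.3, 0, 0, 1], [0, 0.3, 0, 0, 1]]]'

```text
clock: 22.52
tool_pos: [0.4506, -0.5228, 0.04]
tcp_rot: [-0.06, 0.06, -0.704, 0.705]
contact_force: [0.1, -0.4, -3.0]
gripper_width: 0.124
```

Run:
```python
from m import *
st()
t=cv2.cvtColor(cv2.imread("pics/t13.png"),cv2.COLOR_BGR2RGB)
a=cv2.resize(t[150:245,150:250],(421,400),interpolation=2)
b=cv2.resize(t[130:270,365:470],(375,500),interpolation=2)
cv2.imwrite("pics/c12.png",np.hstack([np.pad(a,((0,100),(0,0),(0,0))),b])[:,:,::-1])
```

```text
t 22.52 pos [ 0.4506 -0.5228  0.04  ] F [ 0.1 -0.4 -3. ] w 0.124 q [-0.93  0.5   1.37  0.    1.27  0.47]
x [-0.986 -0.169 -0.001] y [ 0.001 -0.002 -1.   ] z [ 0.169 -0.986  0.002]
```

View pics/c12.png

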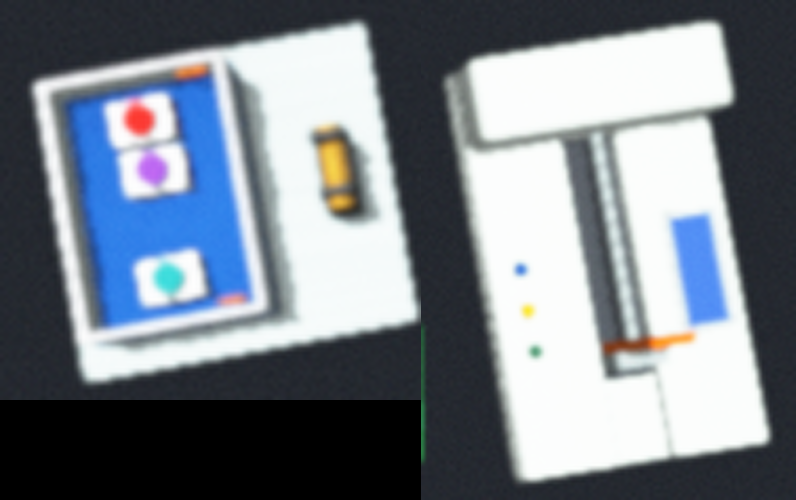

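Only three cartridges are there: red (139,118), purple (152,168) and teal (168,277) in the crop. The orange bits are the clips. Laying the lid down.

Call:
servo_tool --deltas '[[[0, 0.01, 0, 0, 1], [0, 0.02, 0, 0, 1], [0, 0.026, 0, 0, 1], [0, 0.03, 0, 0, 1], [0, 0.03, 0, 0, 1], [0, 0.03, 0, 0, 1]]]'

```text
clock: 23.02
tool_pos: [0.4499, -0.5219, 0.0235]
tcp_rot: [0.06, -0.06, 0.705, -0.704]
contact_force: [0.0, -0.4, -3.1]
gripper_width: 0.128
```

Run:
```python
from m import *
st()
t=cv2.cvtColor(cv2.imread("pics/t13.png"),cv2.COLOR_BGR2GRAY if 0 else cv2.COLOR_BGR2RGB)
s=cv2.cvtColor(cv2.imread("pics/s0.png"),cv2.COLOR_BGR2RGB)
# deck left edge etc: profile across channel, coordinates at z=.024, about a guessed line
for yaw in (7.0,8.0,9.0):
  a=np.radians(yaw);ex=np.array([np.cos(a),np.sin(a)]);ey=np.array([-np.sin(a),np.cos(a)]);o=np.array([.51,-.285])
  for n,im in(("top",t),):
    g=cv2.cvtColor(im,cv2.COLOR_RGB2GRAY)
    rows=[]
    for x in np.arange(.03,.11,.004):
      r=[]
      for y in np.arange(-.036,.0361,.002):
        u=proj(n,[*(o+x*ex+y*ey),.024]); r.append(cv2.getRectSubPix(g,(1,1),(float(u[0]),float(u[1])))[0,0])
      rows.append(r)
    rows=np.array(rows,float);print(yaw,n,"std",round(rows.std(0).sum(),1));print(rows.mean(0).astype(int).tolist())
```

```text
t 23.02 pos [ 0.4499 -0.5219  0.0235] F [ 0.  -0.4 -3.1] w 0.128 q [-0.93  0.52  1.38 -0.    1.24  0.47]
x [-0.986 -0.169  0.   ] y [-0.  0. -1.] z [ 0.169 -0.986 -0.   ]
7.0 top std 122.0
[195, 160, 140, 145, 174, 202, 212, 198, 161, 116, 85, 75, 81, 90, 95, 98, 101, 113, 146, 195, 233, 247, 251, 252, 253, 253, 253, 253, 253, 253, 253, 253, 253, 253, 253, 253, 253]
8.0 top std 76.9
[173, 145, 139, 160, 192, 212, 207, 178, 134, 94, 76, 78, 87, 93, 97, 99, 106, 129, 175, 221, 244, 250, 252, 252, 253, 253, 253, 253, 253, 253, 253, 253, 253, 253, 253, 253, 252]
9.0 top std 122.0
[155, 138, 149, 180, 206, 212, 192, 153, 109, 81, 76, 83, 91, 96, 98, 103, 118, 155, 203, 237, 249, 251, 252, 253, 253, 253, 253, 253, 253, 253, 253, 253, 253, 253, 253, 253, 252]
```

Call:
servo_tool --deltas '[[[0, 0.004, 0, 0, 1], [0, 0.007, 0, 0, 1], [0, 0.007, 0, 0, 1]]]'

```text
clock: 23.27
tool_pos: [0.4506, -0.5223, 0.0219]
tcp_rot: [-0.06, 0.06, -0.704, 0.705]
contact_force: [-1.3, 3.3, 6.7]
gripper_width: 0.128
```

Run:
```python
from m import *
st()
t=cv2.cvtColor(cv2.imread("pics/t13.png"),cv2.COLOR_BGR2RGB)
s=cv2.cvtColor(cv2.imread("pics/s0.png"),cv2.COLOR_BGR2RGB)
a=np.radians(8);ex=np.array([np.cos(a),np.sin(a)]);ey=np.array([-np.sin(a),np.cos(a)]);o=np.array([.51,-.285])
def prof(n,im,z,xs,ys,ax):
  g=cv2.cvtColor(im,cv2.COLOR_RGB2GRAY); R_=[]
  for x in xs:
    R_.append([cv2.getRectSubPix(g,(1,1),tuple(map(float,proj(n,[*(o+x*ex+y*ey),z]))))[0,0] for y in ys])
  return np.array(R_,float).mean(ax).astype(int)
ys=np.arange(-.06,.0401,.002)
print("top y",list(zip((ys*1000).round().astype(int).tolist(),prof("top",t,.024,np.arange(.03,.11,.004),ys,0).tolist())))
print("scene y",list(zip((ys*1000).round().astype(int).tolist(),prof("scene",s,.024,np.arange(.05,.11,.004),ys,0).tolist())))
# deck outer edges
ys=np.arange(.06,.14,.004);print("top +y edge",list(zip((ys*1000).round().tolist(),prof("top",t,.024,np.arange(.0,.1,.01),ys,0).tolist())))
ys=np.arange(-.14,-.06,.004);print("top -y edge",list(zip((ys*1000).round().tolist(),prof("top",t,.024,np.arange(.0,.1,.01),ys,0).tolist())))
# yaw check scene
B=((100,120,60),(125,255,255));print(rects(t,"top",*B,.024,roi=(420,180,460,230)),rects(s,"scene",*B,.024,roi=(130,170,160,200)))
O=((4,150,120),(18,255,255))
for n,im,roi in(("top",t,(400,210,450,240)),("scene",s,(155,150,180,185))):
  m=cv2.inRange(cv2.cvtColor(im,cv2.COLOR_RGB2HSV),*O); k=np.zeros_like(m);k[roi[1]:roi[3],roi[0]:roi[2]]=m[roi[1]:roi[3],roi[0]:roi[2]]
  print(n,cv2.boxPoints(cv2.minAreaRect(cv2.findNonZero(k))).round(1).tolist())
```

```text
t 23.27 pos [ 0.4506 -0.5223  0.0219] F [-1.3  3.3  6.7] w 0.128 q [-0.93  0.52  1.38  0.    1.24  0.47]
x [-0.986 -0.169 -0.001] y [ 0.001 -0.001 -1.   ] z [ 0.169 -0.986  0.001]
top y [(-60, 250), (-58, 251), (-56, 252), (-54, 252), (-52, 252), (-50, 252), (-48, 252), (-46, 252), (-44, 251), (-42, 248), (-40, 238), (-38, 211), (-36, 173), (-34, 145), (-32, 139), (-30, 160), (-28, 192), (-26, 212), (-24, 207), (-22, 178), (-20, 134), (-18, 94), (-16, 76), (-14, 78), (-12, 87), (-10, 93), (-8, 97), (-6, 99), (-4, 106), (-2, 129), (0, 175), (2, 221), (4, 244), (6, 250), (8, 252), (10, 252), (12, 253), (14, 253), (16, 253), (18, 253), (20, 253), (22, 253), (24, 253), (26, 253), (28, 253), (30, 253), (32, 253), (34, 253), (36, 252), (38, 252), (40, 251)]
scene y [(-60, 245), (-58, 250), (-56, 252), (-54, 252), (-52, 252), (-50, 252), (-48, 253), (-46, 253), (-44, 253), (-42, 253), (-40, 253), (-38, 248), (-36, 233), (-34, 205), (-32, 181), (-30, 180), (-28, 196), (-26, 211), (-24, 211), (-22, 191), (-20, 158), (-18, 122), (-16, 92), (-14, 78), (-12, 77), (-10, 85), (-8, 94), (-6, 100), 
[... 558 characters left out ...]
136.0, 40), (-132.0, 39), (-128.0, 39), (-124.0, 39), (-120.0, 40), (-116.0, 40), (-112.0, 66), (-108.0, 182), (-104.0, 245), (-100.0, 244), (-96.0, 213), (-92.0, 172), (-88.0, 163), (-84.0, 163), (-80.0, 162), (-76.0, 163), (-72.0, 166), (-68.0, 195), (-64.0, 236), (-60.0, 249)]
[([560.5, -360.1, 74.5, 24.8, 7.9], [442.0, 205.0])] [([563.3, -357.3, 73.1, 24.6, 7.3], [146.0, 186.0])]
top [[416.8999938964844, 226.0], [439.8999938964844, 223.5], [440.1000061035156, 225.1999969482422], [417.1000061035156, 227.8000030517578]]
scene [[159.60000610351562, 155.10000610351562], [168.3000030517578, 153.10000610351562], [174.60000610351562, 180.60000610351562], [165.8000030517578, 182.60000610351562]]
```

Call:
servo_tool --deltas '[[[0, -0.003, 0, 0, 0.6], [0, -0.003, 0, 0, 0.6], [0, -0.003, 0, 0, 0.6], [0, -0.003, 0, 0, 0.6], [0, -0.003, 0, 0, 0.6], [0, -0.06, 0, 0, 0.45], [0, -0.14, 0, 0, 0.45], [0, -0.22, 0, 0, 0.45], [0, -0.3, 0, 0, 0.45], [0, -0.38, 0, 0, 0.45], [0, -0.46, 0, 0, 0.45], [0, -0.5, 0, 0, 0.45]]]'

```text
clock: 24.27
tool_pos: [0.451, -0.5232, 0.2771]
tcp_rot: [-0.061, 0.059, -0.702, 0.707]
contact_force: [0.5, -1.1, 1.4]
gripper_width: 0.548
```

Run:
```python
from m import *
st()
t=shot("top","t14.png");s=shot("scene","s14.png")
a=np.radians(9.7);D=np.array([[np.cos(a),np.sin(a)],[-np.sin(a),np.cos(a)]]);o=np.array([.5895,.295])
def S(p): return np.round(1000*D@(np.array(p)[:2]-o),1)
W=((0,0,150),(180,60,255));B=((100,120,60),(125,255,255))
print("lid",rects(t,"top",*B,.014,roi=(470,190,560,300)),"rib",rects(t,"top",*W,.038,roi=(480,200,560,290)))
for nm,lo,hi in (("teal",(75,80,40),(97,255,255)),("purple",(128,70,50),(155,255,255)),("red",(0,150,100),(7,255,255))):
  for n,im,roi in(("top",t,(160,150,215,235)),("scene",s,(330,200,372,260))):
    for r in rects(im,n,lo,hi,.08,mn=6,roi=roi): print(nm,n,r,S(np.array(r[0][:2])/1000))
b=np.radians(8);E_=np.array([[np.cos(b),np.sin(b)],[-np.sin(b),np.cos(b)]]);ob=np.array([.51,-.285])
def L(p): return np.round(1000*E_@(p[:2]-ob),1)
print("foll scene",L(ray("scene",164,154.1,.118)),"top right end",L(ray("top",440,224.3,.118)))
```

```text
t 24.27 pos [ 0.451  -0.5232  0.2771] F [ 0.5 -1.1  1.4] w 0.548 q [-0.93  0.36  1.12  0.    1.66  0.47]
x [-0.986 -0.169 -0.003] y [ 0.005 -0.006 -1.   ] z [ 0.169 -0.986  0.007]
lid [([451.5, -524.0, 165.1, 119.6, 9.6], [506.0, 246.0])] rib [([451.5, -522.5, 58.5, 15.6, 8.9], [511.0, 246.0])]
teal top ([541.5, 286.2, 17.3, 12.3, -0.3], [190.0, 216.0]) [-48.8  -0.6]
teal scene ([544.7, 288.8, 17.9, 13.7, 14.6], [352.0, 224.0]) [-45.2   1.4]
purple top ([606.1, 295.8, 17.7, 13.9, 44.2], [186.0, 189.0]) [16.5 -2. ]
purple scene ([609.9, 300.0, 19.8, 13.3, 14.7], [350.0, 244.0]) [21.   1.5]
red top ([635.0, 303.1, 12.5, 10.0, 88.9], [182.0, 178.0]) [46.2  0.3]
red scene ([639.9, 306.4, 16.2, 10.5, 14.7], [350.0, 254.0]) [51.6  2.7]
foll scene [-13.1 -19.8] top right end [ -6.9 -29.5]
```

The lid lies flat at (0.451,-0.523), and the top camera agrees with the TCP there to 1 mm. Going back for the red cartridge.

Call:
servo_tool --deltas '[[[-0.033, 0, -0.08, 0, 0.45], [-0.066, 0, -0.16, 0, 0.45], [-0.099, 0, -0.24, 0, 0.45], [-0.132, 0, -0.32, 0, 0.45], [-0.165, 0, -0.4, 0, 0.45], [-0.198, 0, -0.48, 0, 0.45], [-0.231, 0, -0.56, 0, 0.45], [-0.264, 0, -0.64, 0, 0.45], [-0.297, 0, -0.72, 0, 0.45], [-0.33, 0, -0.8, 0, 0.45], [-0.363, 0, -0.88, 0, 0.45], [-0.395, 0, -0.96, 0, 0.45]]]'

```text
clock: 25.37
tool_pos: [0.5591, -0.032, 0.2688]
tcp_rot: [0.059, -0.06, 0.705, -0.704]
contact_force: [1.4, 0.6, -0.2]
gripper_width: 0.549
```

Call:
servo_tool --deltas '[[[-0.033, 0, -0.08, 0, 0.45], [-0.066, 0, -0.16, 0, 0.45], [-0.099, 0, -0.24, 0, 0.45], [-0.132, 0, -0.32, 0, 0.45], [-0.165, 0, -0.4, 0, 0.45], [-0.198, 0, -0.48, 0, 0.45], [-0.231, 0, -0.56, 0, 0.45], [-0.251, 0, -0.608, 0, 0.45], [-0.251, 0.06, -0.608, 0, 0.45], [-0.251, 0.12, -0.608, 0, 0.45], [-0.251, 0.18, -0.608, 0, 0.45], [-0.251, 0.22, -0.608, 0, 0.45]]]'

```text
clock: 26.37
tool_pos: [0.6297, 0.2865, 0.1544]
tcp_rot: [-0.058, 0.062, -0.704, 0.705]
contact_force: [-0.7, -0.3, 0.1]
gripper_width: 0.55
```

Run:
```python
from m import *
st(); go([.6366,.3041,.054],99.7)
```

```text
t 26.37 pos [0.6297 0.2865 0.1544] F [-0.7 -0.3  0.1] w 0.550 q [ 0.35  0.42  1.27 -0.    1.46  1.75]
x [-0.985 -0.17   0.006] y [-0.006 -0.002 -1.   ] z [ 0.17  -0.985  0.001]
go [0.6366, 0.3041, 0.054] -> [-0.0208  0.2006 -0.0326] yaw 0.0008 jaw now -80.2
```

Call:
servo_tool --deltas '[[[-0.018, 0, -0.03, 0, 0.45], [-0.018, 0.04, -0.03, 0, 0.45], [-0.018, 0.06, -0.03, 0, 0.45], [-0.018, 0.06, -0.03, 0, 0.45]]]'

```text
clock: 26.7
tool_pos: [0.6356, 0.302, 0.125]
tcp_rot: [-0.058, 0.063, -0.704, 0.705]
contact_force: [0.7, -0.3, -1.1]
gripper_width: 0.55
```

Run:
```python
from m import *
st(); go([.6366,.3041,.054],99.7)
```

```text
t 26.70 pos [0.6356 0.302  0.125 ] F [ 0.7 -0.3 -1.1] w 0.550 q [ 0.37  0.47  1.25 -0.    1.43  1.77]
x [-0.986 -0.169  0.007] y [-0.007 -0.003 -1.   ] z [ 0.169 -0.986  0.002]
go [0.6366, 0.3041, 0.054] -> [-0.0037  0.1419 -0.004 ] yaw 0.0004 jaw now -80.3
```

Call:
servo_tool --deltas '[[[-0.003, 0.03, -0.004, 0, 0.45], [-0.003, 0.07, -0.004, 0, 0.45], [-0.003, 0.11, -0.004, 0, 0.45], [-0.003, 0.135, -0.004, 0, 0.45], [-0.003, 0.142, -0.004, 0, 0.45], [-0.003, 0.142, -0.004, 0, 1], [-0.003, 0.142, -0.004, 0, 1], [-0.003, 0.142, -0.004, 0, 1], [-0.003, 0.142, -0.004, 0, 1], [-0.003, 0.142, -0.004, 0, 1], [-0.003, 0.142, -0.004, 0, 1], [-0.003, 0.142, -0.004, 0, 1]]]'

```text
clock: 27.7
tool_pos: [0.6405, 0.3057, 0.0609]
tcp_rot: [0.061, -0.059, 0.705, -0.704]
contact_force: [-0.2, 0.2, 7.1]
gripper_width: 0.381
```

Run:
```python
from m import *
st()
```

```text
t 27.70 pos [0.6405 0.3057 0.0609] F [-0.2  0.2  7.1] w 0.381 q [ 0.37  0.53  1.29 -0.    1.31  1.77]
x [-0.986 -0.169 -0.003] y [ 0.003  0.001 -1.   ] z [ 0.169 -0.986 -0.001]
```

Call:
servo_tool --deltas '[[[0, 0, 0, 0, 1], [0, -0.04, 0, 0, 1], [0, -0.1, 0, 0, 1], [0, -0.18, 0, 0, 1], [0, -0.26, 0, 0, 1], [0, -0.34, 0, 0, 1], [0, -0.38, 0, 0, 1], [0, -0.38, 0, 0, 1]]]'

```text
clock: 28.37
tool_pos: [0.642, 0.3063, 0.2576]
tcp_rot: [0.064, -0.056, 0.706, -0.703]
contact_force: [-0.1, -0.4, 0.9]
gripper_width: 0.378
```

Run:
```python
from m import *
st()
a=np.radians(8);ex=np.array([np.cos(a),np.sin(a)]);ey=np.array([-np.sin(a),np.cos(a)]);o=np.array([.51,-.285])
p=o-.018*ey-.02*ex; go([*p,.25],98)
```

```text
t 28.37 pos [0.642  0.3063 0.2576] F [-0.1 -0.4  0.9] w 0.378 q [ 0.37  0.41  1.08 -0.    1.63  1.77]
x [-0.986 -0.169 -0.011] y [ 0.01   0.004 -1.   ] z [ 0.169 -0.986 -0.002]
go [np.float64(0.4926997544424498), np.float64(-0.30560828725654954), 0.25] -> [0.5012 0.0071 1.1558] yaw 0.0192 jaw now -80.3
```

Run:
```python
from m import *
s0,M=st()
t=shot("top","t15.png");s=shot("scene","s15.png")
P=np.array(s0["tool_pos"])+[0,0,.019]
for lo,hi in(((0,150,80),(8,255,255)),((172,150,80),(180,255,255))): print("red top",rects(t,"top",lo,hi,.2766,mn=4,roi=(130,110,230,240)),"scene",rects(s,"scene",lo,hi,.2766,mn=4,roi=(300,120,420,260)))
print(proj("top",P),proj("scene",P),P)
```

```text
t 28.37 pos [0.642  0.3063 0.2576] F [-0.1 -0.4  0.9] w 0.378 q [ 0.37  0.41  1.08 -0.    1.63  1.77]
x [-0.986 -0.169 -0.011] y [ 0.01   0.004 -1.   ] z [ 0.169 -0.986 -0.002]
red top [] scene [([705.6, 447.7, 43.5, 12.2, -4.0], [414.0, 244.0]), ([644.0, 305.0, 21.2, 13.9, 13.9], [357.0, 207.0])]
red top [] scene []
[161.32541071 160.44514483] [357.76266322 206.931424  ] [0.64197024 0.3063276  0.27660048]
```

The red cartridge is held (cap found at its expected px (357,207)); its underside is about 33 mm below the TCP. Taking it to the front of the bay.

Call:
servo_tool --deltas '[[[0.033, 0, 0.0725, 0, 1], [0.066, 0, 0.145, 0, 1], [0.099, 0, 0.2175, 0, 1], [0.132, 0, 0.29, 0, 1], [0.165, 0, 0.3625, 0, 1], [0.198, 0, 0.435, 0, 1], [0.231, 0, 0.5075, 0, 1], [0.264, 0, 0.58, 0, 1], [0.297, 0, 0.6525, 0, 1], [0.33, 0, 0.725, 0, 1], [0.363, 0, 0.7975, 0, 1], [0.396, 0, 0.87, 0.02, 1]]]'

```text
clock: 29.47
tool_pos: [0.5155, -0.158, 0.2461]
tcp_rot: [0.048, -0.051, 0.706, -0.705]
contact_force: [1.4, 0.2, -0.9]
gripper_width: 0.385
```

Call:
servo_tool --deltas '[[[0.033, 0, 0.0725, 0, 1], [0.066, 0, 0.145, 0, 1], [0.099, 0, 0.2175, 0, 1], [0.133, 0, 0.286, 0, 1], [0.133, 0.05, 0.286, 0, 1], [0.133, 0.1, 0.286, 0, 1], [0.133, 0.15, 0.286, 0, 1], [0.133, 0.2, 0.286, 0, 1], [0.133, 0.215, 0.286, 0, 1], [0.133, 0.215, 0.286, 0, 1]]]'

```text
clock: 30.3
tool_pos: [0.4687, -0.3055, 0.1365]
tcp_rot: [0.046, -0.051, 0.708, -0.703]
contact_force: [-0.2, 0.2, -1.3]
gripper_width: 0.384
```

Run:
```python
from m import *
s0,M=st(); P=np.array(s0["tool_pos"])+[0,0,.019]
t=shot("top","t16.png");s=shot("scene","s16.png")
lo,hi=((0,150,80),(8,255,255))
for z in (P[2]-.004,P[2]): print("red top",rects(t,"top",lo,hi,z,mn=4,roi=(390,200,470,300)),"scene",rects(s,"scene",lo,hi,z,mn=4,roi=(100,90,220,220)))
print(P,proj("top",P),proj("scene",P))
b=np.radians(8);E_=np.array([[np.cos(b),np.sin(b)],[-np.sin(b),np.cos(b)]]);ob=np.array([.51,-.285])
def L(p): return np.round(1000*E_@(p[:2]-ob),1)
print("stop top", L(ray("top",426.3,228,.054)),L(ray("top",426.3,234,.054)))
go([.4788,-.3075,.095],98)
im=np.hstack([cv2.resize(s[110:210,110:210],(400,400),interpolation=2),cv2.resize(t[180:280,380:480],(400,400),interpolation=2)])
cv2.imwrite("pics/c13.png",im[:,:,::-1])
```

```text
t 30.30 pos [ 0.4687 -0.3055  0.1365] F [-0.2  0.2 -1.3] w 0.384 q [-0.67  0.08  1.69 -0.    1.38  0.76]
x [-0.99  -0.138  0.006] y [-0.007  0.006 -1.   ] z [ 0.138 -0.99  -0.007]
red top [] scene [([462.8, -308.6, 21.9, 11.9, 27.5], [167.0, 138.0])]
red top [] scene [([466.4, -305.9, 21.8, 11.8, 27.5], [167.0, 138.0])]
[ 0.46869124 -0.30550743  0.15553049] [442.85307621 240.59659277] [166.7663734  138.12541336]
stop top [-11.9 -18.4] [-26.8 -15.7]
go [0.4788, -0.3075, 0.095] -> [-0.015   0.0927  0.0024] yaw -0.0008 jaw now -82.1
```

View pics/c13.png

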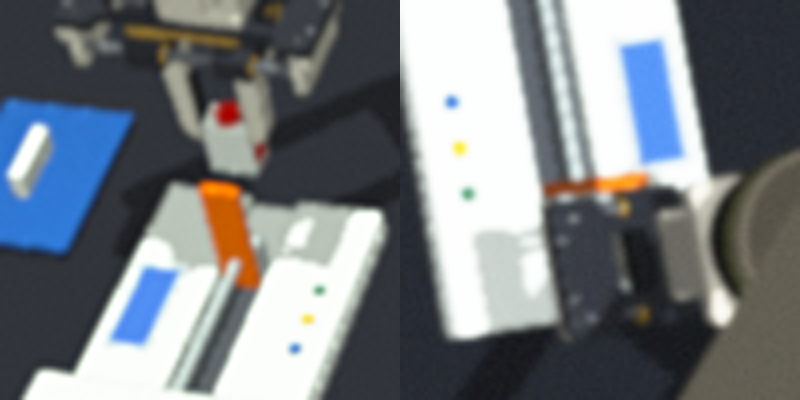

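Scene: red cartridge upright in the jaws at crop (225,135), just in front of the orange follower, whose top is at crop (221,187). Refining the channel centre line with both cameras, checked against the held cap.

Run:
```python
from m import *
b=np.radians(8);E_=np.array([[np.cos(b),np.sin(b)],[-np.sin(b),np.cos(b)]]);ob=np.array([.51,-.285])
def L(p): return np.round(1000*E_@(p[:2]-ob),1)
def ld(f): return cv2.cvtColor(cv2.imread("pics/"+f),cv2.COLOR_BGR2RGB)
def blob(im,lo,hi,roi):
  h=cv2.cvtColor(im,cv2.COLOR_RGB2HSV);x0,y0,x1,y1=roi;m=cv2.inRange(h,lo,hi)[y0:y1,x0:x1];ys,xs=np.nonzero(m);return np.array([xs.mean()+x0,ys.mean()+y0]),len(xs),(xs.min()+x0,xs.max()+x0,ys.min()+y0,ys.max()+y0)
s16,t13,s14=ld("s16.png"),ld("t13.png"),ld("s14.png")
print("cap",blob(s16,(0,150,80),(8,255,255),(155,128,180,147)))
T=np.array([.4687,-.3055,.1365]);th=np.linspace(0,6.28,60)
for top in(.017,.019,.021):
  pts=np.array([proj("scene",T+[.01*np.cos(q),.01*np.sin(q),z]) for q in th for z in(top-.008,top)],np.float32)
  h=cv2.convexHull(pts);m=cv2.moments(h);print(top,m["m10"]/m["m00"],m["m01"]/m["m00"])
h=cv2.cvtColor(s14,cv2.COLOR_RGB2HSV);print("V rows scene");
for v in range(152,164): print(v,[(u,h[v,u,2]) for u in range(157,174) if h[v,u,1]>140 and h[v,u,0]<20])
h=cv2.cvtColor(t13,cv2.COLOR_RGB2HSV);print("V top")
for v in range(222,230): print(v,[(u,h[v,u,2]) for u in range(412,446) if h[v,u,1]>120 and h[v,u,0]<20])
for u,v in((435.6,225.75),(435.1,225)): print(L(ray("top",u,v,.118)))
print(L(ray("scene",165.25,156.75,.118)))
```

```text
cap (array([166.875, 137.875]), 24, (np.int64(165), np.int64(169), np.int64(135), np.int64(140)))
0.017 167.14241657690127 139.62290797737293
0.019 167.01715704716432 139.1295240291211
0.021 166.89163668606258 138.63512130012936
V rows scene
152 []
153 []
154 []
155 [(160, np.uint8(173)), (161, np.uint8(189)), (162, np.uint8(183)), (163, np.uint8(172)), (164, np.uint8(155)), (165, np.uint8(144)), (166, np.uint8(134))]
156 [(160, np.uint8(245)), (161, np.uint8(255)), (162, np.uint8(255)), (163, np.uint8(255)), (164, np.uint8(247)), (165, np.uint8(242)), (166, np.uint8(236)), (167, np.uint8(214)), (168, np.uint8(183)), (169, np.uint8(133))]
157 [(160, np.uint8(249)), (161, np.uint8(255)), (162, np.uint8(255)), (163, np.uint8(255)), (164, np.uint8(255)), (165, np.uint8(255)), (166, np.uint8(255)), (167, np.uint8(255)), (168, np.uint8(249)), (169, np.uint8(199))]
158 [(161, np.uint8(237)), (162, np.uint8(242)), (163, np.uint8(242)), (164, np.uint8(241)), (165, np.uint8(242)), (166, np.uint8(246)), (167, np.uint8(251)), (168, np.uint8(249)), (169, np.uint8(213))]
159 [(161, np.uint8(215))
[... 1637 characters left out ...]
)), (425, np.uint8(136)), (426, np.uint8(132)), (427, np.uint8(135)), (428, np.uint8(162)), (429, np.uint8(220)), (430, np.uint8(246)), (431, np.uint8(251)), (432, np.uint8(251)), (433, np.uint8(250)), (434, np.uint8(251))]
227 [(416, np.uint8(128)), (417, np.uint8(127)), (418, np.uint8(125)), (419, np.uint8(132)), (420, np.uint8(137)), (421, np.uint8(137)), (422, np.uint8(136)), (423, np.uint8(133)), (424, np.uint8(133)), (425, np.uint8(130)), (426, np.uint8(135)), (427, np.uint8(136)), (428, np.uint8(153)), (429, np.uint8(197)), (430, np.uint8(233)), (431, np.uint8(241)), (432, np.uint8(238))]
228 [(417, np.uint8(119)), (418, np.uint8(122))]
229 []
[ -8.7 -18.6]
[ -6.7 -17.7]
[ -3.2 -12.4]
```

Call:
servo_tool --deltas '[[[0, 0.03, 0.005, 0, 1], [0, 0.06, 0.005, 0, 1], [0, 0.076, 0.005, 0, 1], [-0.02, 0.076, 0.005, 0, 1], [-0.04, 0.076, 0.005, 0, 1], [-0.06, 0.076, 0.005, 0, 1], [-0.08, 0.076, 0.005, 0, 1], [-0.1, 0.076, 0.005, 0, 1], [-0.1, 0.076, 0.005, 0, 1], [-0.1, 0.076, 0.005, 0, 1]]]'

```text
clock: 31.23
tool_pos: [0.5222, -0.3033, 0.1039]
tcp_rot: [-0.049, 0.049, -0.705, 0.706]
contact_force: [-3.2, -0.5, 2.2]
gripper_width: 0.381
```

```bash
cat >> h.py <<'E'
OB=np.array([.50099,-.30372])
def bay(p):
    b=np.radians(8);E_=np.array([[np.cos(b),np.sin(b)],[-np.sin(b),np.cos(b)]]); return np.round(1000*E_@(np.array(p)[:2]-OB),1)
E
python3 - <<'E'
from m import *
s0,M=st();print("bay",bay(s0["tool_pos"]))
s=shot("scene","s17.png")
print(rects(s,"scene",(0,150,80),(6,255,255),.11,mn=4,roi=(130,100,200,200)))
h=cv2.cvtColor(s,cv2.COLOR_RGB2HSV)
for v in range(150,178,2): print(v,[(u,int(h[v,u,0])) for u in range(155,182) if h[v,u,1]>150 and (h[v,u,0]<20)])
E
```

```text
t 31.23 pos [ 0.5222 -0.3033  0.1039] F [-3.2 -0.5  2.2] w 0.381 q [-0.61  0.22  1.6  -0.    1.32  0.82]
x [-0.99  -0.139 -0.   ] y [ 0. -0. -1.] z [ 0.139 -0.99   0.   ]
bay [21.1 -2.5]
[([511.2, -308.9, 22.1, 11.9, 27.9], [162.0, 158.0])]
150 []
152 []
154 []
156 [(160, 0), (161, 0), (162, 0), (163, 1)]
158 [(160, 1), (161, 1), (162, 1), (163, 2), (164, 2)]
160 [(160, 2), (161, 1), (162, 1), (163, 1)]
162 [(160, 9), (161, 8)]
164 [(157, 12), (158, 14), (159, 14), (160, 14), (161, 14), (162, 14), (163, 12), (164, 11), (165, 11)]
166 [(158, 13), (159, 14), (160, 14), (161, 14), (162, 14), (163, 14), (164, 14), (165, 14), (166, 11)]
168 [(158, 11), (159, 14), (160, 14), (161, 14), (162, 14), (163, 14), (164, 14), (165, 14), (166, 13), (167, 10), (169, 2)]
170 [(159, 12), (160, 14), (161, 14), (162, 14), (163, 14), (164, 14), (165, 14), (166, 14), (167, 11)]
172 [(159, 10), (160, 14), (161, 14), (162, 14), (163, 14), (164, 14), (165, 14), (166, 14), (167, 13)]
174 [(160, 11), (161, 14), (162, 14), (163, 14), (164, 14), (165, 14), (166, 14), (167, 14), (168, 12)]
176 [(161, 12), (162, 14), (163, 14), (164, 14), (165, 14), (166, 14), (167, 14), (168, 14)]
```

Follower pushed back with 3.2 N. Now the held cap and the follower top can be compared in one view, for the sideways fit.

Run:
```python
from m import *
s0=ctrl.get_state();T=np.array(s0["tool_pos"]); t=shot("top","t17.png")
s=cv2.cvtColor(cv2.imread("pics/s17.png"),cv2.COLOR_BGR2RGB);h=cv2.cvtColor(s,cv2.COLOR_RGB2HSV).astype(int)
b=np.radians(8);ex=np.array([np.cos(b),np.sin(b),0]);ey=np.array([-np.sin(b),np.cos(b),0])
th=np.linspace(0,6.28,60)
pts=np.array([proj("scene",T+[.01*np.cos(q),.01*np.sin(q),z]) for q in th for z in(.011,.019)],np.float32);m=cv2.moments(cv2.convexHull(pts));pc=np.array([m["m10"],m["m01"]])/m["m00"]
roi=(slice(150,164),slice(152,172));w=((h[...,0]<5)&(h[...,1]>110)&(h[...,2]>80))[roi];ys,xs=np.nonzero(w);mc=np.array([xs.mean()+152,ys.mean()+150]);print("cap meas",mc,"pred",pc)
z0=.118-T[2]
for e in(-4,-2,0,2,4):
  c=[proj("scene",T+[0,0,z0]+.021*ex+(e/1000+k)*ey) for k in(-.015,.015)]; print(e,"back top edge",np.round(c,1).tolist(),np.round([proj("scene",T+[0,0,.09-T[2]]+.021*ex+(e/1000+k)*ey) for k in(-.015,.015)],1).tolist())
for v in range(163,190,3):
  sat=h[v,150:182,1]; print(v,[(150+i,int(h[v,150+i,0]),int(sat[i]),int(h[v,150+i,2])) for i in range(32) if 5<=i<=22 and (i<11 or i>13)])
```

```text
cap meas [161.63333333 158.36666667] pred [161.45839697 159.12443647]
-4 back top edge [[153.0, 163.5], [162.6, 164.8]] [[154.9, 170.0], [164.4, 171.4]]
-2 back top edge [[153.6, 163.5], [163.3, 164.9]] [[155.5, 170.1], [165.1, 171.5]]
0 back top edge [[154.2, 163.6], [163.9, 165.0]] [[156.2, 170.2], [165.7, 171.6]]
2 back top edge [[154.9, 163.7], [164.6, 165.1]] [[156.8, 170.3], [166.4, 171.6]]
4 back top edge [[155.5, 163.8], [165.2, 165.2]] [[157.4, 170.4], [167.0, 171.7]]
163 [(155, 17, 50, 158), (156, 12, 117, 188), (157, 11, 166, 207), (158, 12, 192, 207), (159, 12, 211, 201), (160, 12, 218, 198), (164, 10, 114, 208), (165, 11, 98, 195), (166, 14, 66, 169), (167, 25, 35, 161), (168, 34, 25, 165), (169, 32, 25, 166), (170, 32, 26, 158), (171, 44, 21, 178), (172, 57, 10, 240)]
166 [(155, 52, 15, 191), (156, 16, 40, 183), (157, 10, 127, 187), (158, 13, 225, 189), (159, 14, 255, 191), (160, 14, 255, 191), (164, 14, 255, 192), (165, 14, 255, 185), (166, 11, 176, 159), (167, 11, 87, 143), (168, 13, 57, 147), (169, 9, 74, 144), (170, 8, 68, 149), (171, 28, 18, 209), (172, 60, 2, 255)
[... 1477 characters left out ...]
 (169, 14, 255, 184), (170, 12, 217, 154), (171, 8, 121, 110), (172, 6, 17, 77)]
184 [(155, 60, 13, 196), (156, 55, 14, 195), (157, 60, 14, 196), (158, 57, 14, 197), (159, 60, 14, 197), (160, 60, 13, 182), (164, 60, 13, 218), (165, 53, 12, 190), (166, 10, 84, 169), (167, 11, 193, 182), (168, 14, 255, 189), (169, 14, 255, 191), (170, 14, 255, 184), (171, 12, 222, 149), (172, 7, 108, 99)]
187 [(155, 55, 15, 193), (156, 55, 14, 195), (157, 55, 16, 197), (158, 57, 13, 192), (159, 57, 15, 173), (160, 64, 14, 145), (164, 56, 10, 184), (165, 11, 85, 159), (166, 12, 190, 168), (167, 13, 231, 183), (168, 13, 231, 184), (169, 14, 255, 178), (170, 13, 236, 175), (171, 10, 152, 166), (172, 15, 44, 172)]
```

Call:
servo_tool --deltas '[[[0, 0, -0.0096, 0, 1], [0, 0.02, -0.0096, 0, 1], [0, 0.04, -0.0096, 0, 1], [0, 0.06, -0.0096, 0, 1], [0, 0.075, -0.0096, 0, 1], [0, 0.085, -0.0096, 0, 1], [0, 0.085, -0.0096, 0, 1]]]'

```text
clock: 31.92
tool_pos: [0.5199, -0.2978, 0.0589]
tcp_rot: [0.048, -0.049, 0.706, -0.705]
contact_force: [-2.3, -0.4, -2.9]
gripper_width: 0.382
```

Call:
servo_tool --deltas '[[[0, 0.006, 0, 0, 1], [0, 0.012, 0, 0, 1], [0, 0.018, 0, 0, 1], [0, 0.018, 0, 0, 1]]]'

```text
clock: 32.25
tool_pos: [0.5205, -0.2986, 0.0516]
tcp_rot: [-0.049, 0.049, -0.705, 0.705]
contact_force: [-3.2, -2.2, -2.7]
gripper_width: 0.384
```

No upward force with the underside below deck level, so it is in the channel. I continue down with a slight sideways ease.

Call:
servo_tool --deltas '[[[0, 0.004, 0.001, 0, 1], [0, 0.008, 0.001, 0, 1], [0, 0.011, 0.001, 0, 1], [0, 0.011, 0.001, 0, 1]]]'

```text
clock: 32.58
tool_pos: [0.5207, -0.2991, 0.0463]
tcp_rot: [-0.049, 0.049, -0.705, 0.705]
contact_force: [-2.8, -1.3, -2.2]
gripper_width: 0.382
```

Run:
```python
from m import *
s0,M=st();print("bay",bay(s0["tool_pos"]))
```

```text
t 32.58 pos [ 0.5207 -0.2991  0.0463] F [-2.8 -1.3 -2.2] w 0.382 q [-0.61  0.28  1.65 -0.    1.22  0.83]
x [-0.99  -0.138  0.   ] y [-0. -0. -1.] z [ 0.138 -0.99  -0.   ]
bay [20.2  1.8]
```

Call:
servo_tool --deltas '[[[0, 0.003, 0.001, 0, 1], [0, 0.005, 0.001, 0, 1], [0, 0.005, 0.001, 0, 0.45], [0, 0.005, 0.001, 0, 0.45], [0, 0.005, 0.001, 0, 0.45], [0, 0.005, 0.001, 0, 0.45], [0, -0.04, 0.001, 0, 0.45], [0, -0.1, 0.001, 0, 0.45], [0, -0.18, 0.001, 0, 0.45], [0, -0.26, 0.001, 0, 0.45], [0, -0.34, 0.001, 0, 0.45], [0, -0.4, 0.001, 0, 0.45]]]'

```text
clock: 33.58
tool_pos: [0.5217, -0.2999, 0.2509]
tcp_rot: [-0.05, 0.048, -0.705, 0.706]
contact_force: [1.6, -1.8, 0.6]
gripper_width: 0.548
```

Run:
```python
from m import *
s0,M=st()
s=shot("scene","s18.png")
for z in(.064,.060): print(z,[(r,bay(np.array(r[0][:2])/1000)) for r in rects(s,"scene",(0,150,80),(6,255,255),z,mn=4,roi=(130,120,200,210))])
h=cv2.cvtColor(s,cv2.COLOR_RGB2HSV)
print([(v,[u for u in range(150,180) if h[v,u,1]>150 and h[v,u,0]<20][::9]) for v in range(150,182,3)])
go([.6072,.2985,.27],99.7)
```

```text
t 33.58 pos [ 0.5217 -0.2999  0.2509] F [ 1.6 -1.8  0.6] w 0.548 q [-0.61  0.12  1.44  0.    1.58  0.83]
x [-0.99  -0.138 -0.003] y [ 0.003 -0.002 -1.   ] z [ 0.138 -0.99   0.003]
0.064 []
0.06 []
[(150, []), (153, []), (156, []), (159, []), (162, []), (165, [158]), (168, [159]), (171, [159, 168]), (174, [160]), (177, [161]), (180, [162])]
go [0.6072, 0.2985, 0.27] -> [-0.3311 -0.0314 -1.1649] yaw -0.0197 jaw now -82.1
```

Call:
servo_tool --deltas '[[[-0.0215, -0.03, -0.0775, 0, 0.45], [-0.043, -0.03, -0.155, 0, 0.45], [-0.0645, -0.03, -0.2325, 0, 0.45], [-0.086, -0.03, -0.31, 0, 0.45], [-0.1075, -0.03, -0.3875, 0, 0.45], [-0.129, -0.03, -0.465, 0, 0.45], [-0.1505, -0.03, -0.5425, 0, 0.45], [-0.172, -0.03, -0.62, 0, 0.45], [-0.1935, -0.03, -0.6975, 0, 0.45], [-0.215, -0.03, -0.775, 0, 0.45], [-0.2365, -0.03, -0.8525, 0, 0.45], [-0.258, -0.03, -0.93, -0.02, 0.45]]]'

```text
clock: 34.63
tool_pos: [0.5845, 0.181, 0.2614]
tcp_rot: [0.06, -0.06, 0.705, -0.705]
contact_force: [0.7, -0.7, -0.4]
gripper_width: 0.549
```

Call:
servo_tool --deltas '[[[-0.022, 0, -0.0775, 0, 0.45], [-0.044, 0, -0.155, 0, 0.45], [-0.066, 0, -0.23, 0, 0.45], [-0.071, 0.05, -0.235, 0, 0.45], [-0.071, 0.12, -0.235, 0, 0.45], [-0.071, 0.18, -0.235, 0, 0.45], [-0.071, 0.24, -0.235, 0, 0.45], [-0.071, 0.28, -0.235, 0, 0.45], [-0.071, 0.28, -0.235, 0, 0.45], [-0.071, 0.28, -0.235, 0, 0.45]]]'

```text
clock: 35.47
tool_pos: [0.5986, 0.3003, 0.12]
tcp_rot: [-0.059, 0.061, -0.704, 0.705]
contact_force: [0.5, 0.0, 1.5]
gripper_width: 0.55
```

Run:
```python
from m import *
st(); go([.6075,.299,.055],99.7)
t=shot("top","t19.png")
for lo,hi in(((0,110,80),(6,255,255)),((172,110,80),(180,255,255))):
  print([(r,bay(np.array(r[0][:2])/1000)) for r in rects(t,"top",lo,hi,.064,mn=3,roi=(400,200,445,245))])
print("orange",rects(t,"top",(7,130,80),(18,255,255),.118,roi=(400,190,460,245)), proj("top",[*(OB+.013*np.array([.99,.139])),.064]))
b=cv2.resize(t[205:245,400:450],(500,400),interpolation=2);cv2.imwrite("pics/c14.png",b[:,:,::-1])
```

```text
t 35.47 pos [0.5986 0.3003 0.12  ] F [0.5 0.  1.5] w 0.550 q [0.39 0.38 1.38 0.   1.39 1.79]
x [-0.986 -0.169  0.003] y [-0.003 -0.001 -1.   ] z [ 0.169 -0.986  0.001]
go [0.6075, 0.299, 0.055] -> [-0.0176  0.13    0.0054] yaw 0.0003 jaw now -80.3
[(([515.5, -301.3, 17.4, 14.3, 43.2], [426.0, 222.0]), array([14.7,  0.4]))]
[]
orange [([529.6, -284.0, 56.1, 5.7, -82.9], [426.0, 215.0])] [426.28016716 222.64421393]
```

The red cartridge reads at bay (14.7, 0.4) mm with the follower about 26 mm back, so it is seated. Now the purple one.

Call:
servo_tool --deltas '[[[-0.016, 0.02, 0.005, 0, 0.45], [-0.016, 0.05, 0.005, 0, 0.45], [-0.016, 0.09, 0.005, 0, 0.45], [-0.016, 0.12, 0.005, 0, 0.45], [-0.016, 0.13, 0.005, 0, 0.45], [-0.016, 0.13, 0.005, 0, 1], [-0.016, 0.13, 0.005, 0, 1], [-0.016, 0.13, 0.005, 0, 1], [-0.016, 0.13, 0.005, 0, 1], [-0.016, 0.13, 0.005, 0, 1], [-0.016, 0.13, 0.005, 0, 1], [-0.016, 0.13, 0.005, 0, 1]]]'

```text
clock: 36.52
tool_pos: [0.6089, 0.2999, 0.058]
tcp_rot: [0.061, -0.059, 0.705, -0.704]
contact_force: [-0.2, -0.9, 5.4]
gripper_width: 0.388
```

Call:
servo_tool --deltas '[[[0, 0, 0, 0, 1], [0, -0.04, 0, 0, 1], [0, -0.1, 0, 0, 1], [0, -0.18, 0, 0, 1], [0, -0.26, 0, 0, 1], [0, -0.34, 0, 0, 1], [0, -0.4, 0, 0, 1], [0, -0.4, 0, 0, 1]]]'

```text
clock: 37.18
tool_pos: [0.611, 0.3007, 0.2664]
tcp_rot: [0.064, -0.056, 0.706, -0.703]
contact_force: [1.0, 0.6, 0.5]
gripper_width: 0.386
```

Run:
```python
from m import *
s0,M=st(); P=np.array(s0["tool_pos"])+[0,0,.02]
s=shot("scene","s20.png")
print(rects(s,"scene",(128,60,40),(160,255,255),P[2],mn=4,roi=(300,120,420,260)),proj("scene",P))
b=np.radians(8);ex=np.array([np.cos(b),np.sin(b)]);ey=np.array([-ex[1],ex[0]])
go([*(OB+.000*ex+.0012*ey),.25],98)
```

```text
t 37.18 pos [0.611  0.3007 0.2664] F [1.  0.6 0.5] w 0.386 q [0.38 0.33 1.18 0.   1.63 1.78]
x [-0.986 -0.169 -0.013] y [ 0.012  0.005 -1.   ] z [ 0.169 -0.986 -0.003]
[([746.9, 445.6, 13.8, 8.4, 10.3], [410.0, 257.0]), ([611.0, 300.5, 19.4, 14.0, 14.2], [359.0, 194.0])] [359.1045778  194.01626445]
go [np.float64(0.500822992278848), np.float64(-0.3025316783175101), 0.25] -> [0.4194 0.019  1.1515] yaw 0.0192 jaw now -80.3
```

Call:
servo_tool --deltas '[[[0.0275, 0, 0.0755, 0, 1], [0.055, 0, 0.151, 0, 1], [0.0825, 0, 0.2265, 0, 1], [0.11, 0, 0.302, 0, 1], [0.1375, 0, 0.3775, 0, 1], [0.165, 0, 0.453, 0, 1], [0.1925, 0, 0.5285, 0, 1], [0.22, 0, 0.604, 0, 1], [0.2475, 0, 0.6795, 0, 1], [0.275, 0, 0.755, 0, 1], [0.3025, 0, 0.8305, 0, 1], [0.33, 0, 0.906, 0.02, 1]]]'

```text
clock: 38.23
tool_pos: [0.5202, -0.1763, 0.2543]
tcp_rot: [0.048, -0.05, 0.706, -0.705]
contact_force: [1.9, -0.2, -1.3]
gripper_width: 0.385
```

Call:
servo_tool --deltas '[[[0.029, 0, 0.075, 0, 1], [0.058, 0, 0.15, 0, 1], [0.086, 0, 0.225, 0, 1], [0.086, 0, 0.246, 0, 1], [0.086, 0.05, 0.246, 0, 1], [0.086, 0.1, 0.246, 0, 1], [0.086, 0.15, 0.246, 0, 1], [0.086, 0.18, 0.246, 0, 1], [0.086, 0.2, 0.246, 0, 1], [0.086, 0.2, 0.246, 0, 1], [0.086, 0.2, 0.246, 0, 1]]]'

```text
clock: 39.15
tool_pos: [0.4958, -0.302, 0.1557]
tcp_rot: [0.048, -0.049, 0.706, -0.705]
contact_force: [0.1, 0.1, -0.9]
gripper_width: 0.384
```

Run:
```python
from m import *
s0,M=st();print("bay",bay(s0["tool_pos"]))
b=np.radians(8);ex=np.array([np.cos(b),np.sin(b)]);ey=np.array([-ex[1],ex[0]])
go([*(OB+.002*ex+.001*ey),.105],98);go([*(OB+.044*ex+.001*ey),.105],98)
```

```text
t 39.15 pos [ 0.4958 -0.302   0.1557] F [ 0.1  0.1 -0.9] w 0.384 q [-0.64  0.12  1.62  0.    1.41  0.8 ]
x [-0.99  -0.138  0.001] y [-0.002  0.001 -1.   ] z [ 0.138 -0.99  -0.001]
bay [-4.9  2.4]
go [np.float64(0.5028313630365232), np.float64(-0.3024513857293383), 0.105] -> [-0.0139  0.1014  0.003 ] yaw -0.0007 jaw now -82.1
go [np.float64(0.5444226219236691), np.float64(-0.29660611548901555), 0.105] -> [-0.0979  0.1012  0.0029] yaw -0.0007 jaw now -82.1
```

Call:
servo_tool --deltas '[[[0, 0.03, 0.002, 0, 1], [0, 0.06, 0.002, 0, 1], [0, 0.09, 0.002, 0, 1], [-0.01, 0.1, 0.002, 0, 1], [-0.03, 0.1, 0.002, 0, 1], [-0.05, 0.1, 0.002, 0, 1], [-0.07, 0.1, 0.002, 0, 1], [-0.09, 0.1, 0.002, 0, 1], [-0.099, 0.1, 0.002, 0, 1], [-0.099, 0.1, 0.002, 0, 1], [-0.099, 0.1, 0.002, 0, 1]]]'

```text
clock: 40.07
tool_pos: [0.5459, -0.2969, 0.1071]
tcp_rot: [-0.049, 0.049, -0.705, 0.706]
contact_force: [-3.7, 0.2, 1.2]
gripper_width: 0.383
```

Run:
```python
from m import *
s0,M=st();print("bay",bay(s0["tool_pos"]))
```

```text
t 40.07 pos [ 0.5459 -0.2969  0.1071] F [-3.7  0.2  1.2] w 0.383 q [-0.58  0.26  1.55 -0.    1.33  0.85]
x [-0.99  -0.138 -0.   ] y [ 0.    -0.001 -1.   ] z [ 0.138 -0.99   0.001]
bay [45.5  0.5]
```

Call:
servo_tool --deltas '[[[0, 0.02, -0.001, 0, 1], [0, 0.04, -0.001, 0, 1], [0, 0.06, -0.001, 0, 1], [0, 0.08, -0.001, 0, 1], [0, 0.09, -0.001, 0, 1], [0, 0.1, -0.001, 0, 1], [0, 0.105, -0.001, 0, 1], [0, 0.11, -0.001, 0, 1], [0, 0.11, -0.001, 0, 1]]]'

```text
clock: 40.82
tool_pos: [0.545, -0.2962, 0.051]
tcp_rot: [0.049, -0.049, 0.706, -0.705]
contact_force: [-3.3, 0.2, -2.7]
gripper_width: 0.384
```

Call:
servo_tool --deltas '[[[0, 0.004, 0, 0, 1], [0, 0.008, 0, 0, 1], [0, 0.012, 0, 0, 1], [0, 0.015, 0, 0, 1], [0, 0.015, 0, 0, 1]]]'

```text
clock: 41.23
tool_pos: [0.5453, -0.2963, 0.0439]
tcp_rot: [-0.049, 0.049, -0.705, 0.705]
contact_force: [-2.8, -1.4, -1.6]
gripper_width: 0.388
```

Call:
servo_tool --deltas '[[[0, 0, 0, 0, 0.45], [0, 0, 0, 0, 0.45], [0, 0, 0, 0, 0.45], [0, 0, 0, 0, 0.45], [0, -0.04, 0, 0, 0.45], [0, -0.1, 0, 0, 0.45], [0, -0.18, 0, 0, 0.45], [0, -0.26, 0, 0, 0.45], [0, -0.34, 0, 0, 0.45], [0, -0.42, 0, 0, 0.45], [0, -0.42, 0, 0, 0.45]]]'

```text
clock: 42.15
tool_pos: [0.549, -0.2984, 0.2656]
tcp_rot: [-0.053, 0.044, -0.702, 0.709]
contact_force: [0.9, -1.3, 1.6]
gripper_width: 0.553
```

Run:
```python
from m import *
st(); go([.5435,.289,.27],99.7)
```

```text
t 42.15 pos [ 0.549  -0.2984  0.2656] F [ 0.9 -1.3  1.6] w 0.553 q [-0.58  0.17  1.36  0.    1.6   0.85]
x [-0.99  -0.138 -0.012] y [ 0.013 -0.008 -1.   ] z [ 0.138 -0.99   0.01 ]
go [0.5435, 0.289, 0.27] -> [-0.1516 -0.0187 -1.1648] yaw -0.0196 jaw now -82.1
```

Call:
servo_tool --deltas '[[[-0.0103, 0, -0.0795, 0, 0.45], [-0.0206, 0, -0.159, 0, 0.45], [-0.0309, 0, -0.2385, 0, 0.45], [-0.0412, 0, -0.318, 0, 0.45], [-0.0515, 0, -0.3975, 0, 0.45], [-0.0618, 0, -0.477, 0, 0.45], [-0.0721, 0, -0.5565, 0, 0.45], [-0.0824, 0, -0.636, 0, 0.45], [-0.0927, 0, -0.7155, 0, 0.45], [-0.103, 0, -0.795, 0, 0.45], [-0.1133, 0, -0.8745, 0, 0.45], [-0.124, 0, -0.954, -0.02, 0.45]]]'

```text
clock: 43.15
tool_pos: [0.5408, 0.1869, 0.2544]
tcp_rot: [0.06, -0.059, 0.705, -0.704]
contact_force: [1.0, -0.1, 0.5]
gripper_width: 0.551
```

Call:
servo_tool --deltas '[[[-0.014, 0, -0.079, 0, 0.45], [-0.028, 0, -0.158, 0, 0.45], [-0.028, 0, -0.211, 0, 0.45], [-0.028, 0.05, -0.211, 0, 0.45], [-0.028, 0.12, -0.211, 0, 0.45], [-0.028, 0.18, -0.211, 0, 0.45], [-0.028, 0.24, -0.211, 0, 0.45], [-0.028, 0.29, -0.211, 0, 0.45], [-0.028, 0.29, -0.211, 0, 0.45], [-0.028, 0.29, -0.211, 0, 0.45]]]'

```text
clock: 43.98
tool_pos: [0.5357, 0.2906, 0.1077]
tcp_rot: [-0.059, 0.061, -0.704, 0.705]
contact_force: [0.1, 0.3, 0.4]
gripper_width: 0.55
```

Run:
```python
from m import *
st(); go([.5432,.2885,.056],99.7)
t=shot("top","t21.png")
for n,lo,hi in(("red",(0,110,80),(6,255,255)),("purple",(125,60,60),(160,255,255))):
  print(n,[(r,bay(np.array(r[0][:2])/1000)) for r in rects(t,"top",lo,hi,.064,mn=3,roi=(400,180,445,245))])
print("orange",rects(t,"top",(7,130,80),(18,255,255),.118,roi=(400,180,460,245)))
```

```text
t 43.98 pos [0.5357 0.2906 0.1077] F [0.1 0.3 0.4] w 0.550 q [0.41 0.24 1.58 0.   1.33 1.81]
x [-0.986 -0.169  0.003] y [-0.003 -0.001 -1.   ] z [ 0.169 -0.986  0.001]
go [0.5432, 0.2885, 0.056] -> [-0.0144  0.1034  0.0067] yaw 0.0003 jaw now -80.3
red [(([514.2, -301.2, 15.2, 12.5, 89.0], [426.0, 222.0]), array([13.4,  0.7]))]
purple [(([541.8, -298.7, 17.6, 17.6, 89.0], [424.0, 212.0]), array([41.1, -0.7]))]
orange [([554.8, -280.3, 56.8, 6.1, -79.8], [424.0, 205.0])]
```

Red at bay (13.4,0.7) and purple at (41.1,-0.7), both seated. Now teal.

Call:
servo_tool --deltas '[[[-0.013, 0.02, 0.006, 0, 0.45], [-0.013, 0.05, 0.006, 0, 0.45], [-0.013, 0.08, 0.006, 0, 0.45], [-0.013, 0.1, 0.006, 0, 0.45], [-0.013, 0.104, 0.006, 0, 0.45], [-0.013, 0.104, 0.006, 0, 1], [-0.013, 0.104, 0.006, 0, 1], [-0.013, 0.104, 0.006, 0, 1], [-0.013, 0.104, 0.006, 0, 1], [-0.013, 0.104, 0.006, 0, 1], [-0.013, 0.104, 0.006, 0, 1], [-0.013, 0.104, 0.006, 0, 1]]]'

```text
clock: 45.03
tool_pos: [0.5449, 0.2896, 0.0585]
tcp_rot: [0.061, -0.059, 0.705, -0.704]
contact_force: [0.0, -0.3, 6.1]
gripper_width: 0.388
```

Call:
servo_tool --deltas '[[[0, 0, 0, 0, 1], [0, -0.04, 0, 0, 1], [0, -0.1, 0, 0, 1], [0, -0.18, 0, 0, 1], [0, -0.26, 0, 0, 1], [0, -0.34, 0, 0, 1], [0, -0.4, 0, 0, 1], [0, -0.4, 0, 0, 1]]]'

```text
clock: 45.7
tool_pos: [0.5469, 0.2905, 0.2664]
tcp_rot: [0.064, -0.056, 0.706, -0.703]
contact_force: [1.2, 0.0, 0.5]
gripper_width: 0.385
```

Run:
```python
from m import *
s0,M=st(); P=np.array(s0["tool_pos"])+[0,0,.02]
s=shot("scene","s22.png")
print(rects(s,"scene",(75,80,40),(97,255,255),P[2],mn=4,roi=(300,120,420,260)),proj("scene",P))
b=np.radians(8);ex=np.array([np.cos(b),np.sin(b)]);ey=np.array([-ex[1],ex[0]])
go([*(OB+.03*ex+.0008*ey),.25],98)
```

```text
t 45.70 pos [0.5469 0.2905 0.2664] F [1.2 0.  0.5] w 0.385 q [0.41 0.15 1.38 0.   1.6  1.81]
x [-0.986 -0.169 -0.012] y [ 0.011  0.005 -1.   ] z [ 0.169 -0.986 -0.003]
[([546.9, 290.8, 20.5, 16.9, 14.0], [361.0, 174.0])] [361.39684785 174.01353645]
go [np.float64(0.5305867035814791), np.float64(-0.29875259251620473), 0.25] -> [0.2295 0.0205 1.1557] yaw 0.0192 jaw now -80.3
```

Call:
servo_tool --deltas '[[[0.0158, 0, 0.0785, 0, 1], [0.0316, 0, 0.157, 0, 1], [0.0474, 0, 0.2355, 0, 1], [0.0632, 0, 0.314, 0, 1], [0.079, 0, 0.3925, 0, 1], [0.0948, 0, 0.471, 0, 1], [0.1106, 0, 0.5495, 0, 1], [0.1264, 0, 0.628, 0, 1], [0.1422, 0, 0.7065, 0, 1], [0.158, 0, 0.785, 0, 1], [0.1738, 0, 0.8635, 0, 1], [0.19, 0, 0.942, 0.02, 1]]]'

```text
clock: 46.75
tool_pos: [0.5284, -0.1926, 0.2549]
tcp_rot: [0.048, -0.05, 0.706, -0.705]
contact_force: [1.0, 0.1, -0.7]
gripper_width: 0.389
```

Call:
servo_tool --deltas '[[[0.02, 0, 0.078, 0, 1], [0.04, 0, 0.156, 0, 1], [0.04, 0, 0.214, 0, 1], [0.04, 0, 0.214, 0, 1], [0.04, 0.05, 0.214, 0, 1], [0.04, 0.1, 0.214, 0, 1], [0.04, 0.15, 0.214, 0, 1], [0.04, 0.18, 0.214, 0, 1], [0.04, 0.2, 0.214, 0, 1], [0.04, 0.2, 0.214, 0, 1], [0.04, 0.2, 0.214, 0, 1]]]'

```text
clock: 47.67
tool_pos: [0.5243, -0.2991, 0.1562]
tcp_rot: [0.048, -0.049, 0.706, -0.705]
contact_force: [-0.7, 1.6, -1.1]
gripper_width: 0.382
```

Run:
```python
from m import *
s0,M=st();print("bay",bay(s0["tool_pos"]))
b=np.radians(8);ex=np.array([np.cos(b),np.sin(b)]);ey=np.array([-ex[1],ex[0]])
go([*(OB+.071*ex+.0008*ey),.105],98)
```

```text
t 47.67 pos [ 0.5243 -0.2991  0.1562] F [-0.7  1.6 -1.1] w 0.382 q [-0.6   0.18  1.55  0.    1.42  0.83]
x [-0.99  -0.138  0.001] y [-0.002  0.001 -1.   ] z [ 0.138 -0.99  -0.001]
bay [23.7  1.3]
go [np.float64(0.5711876943998835), np.float64(-0.2930464953768421), 0.105] -> [-0.0948  0.1023  0.0011] yaw -0.0007 jaw now -82.1
```

Call:
servo_tool --deltas '[[[0, 0.03, 0.001, 0, 1], [0, 0.06, 0.001, 0, 1], [0, 0.09, 0.001, 0, 1], [-0.01, 0.1, 0.001, 0, 1], [-0.03, 0.1, 0.001, 0, 1], [-0.05, 0.1, 0.001, 0, 1], [-0.07, 0.1, 0.001, 0, 1], [-0.09, 0.1, 0.001, 0, 1], [-0.096, 0.1, 0.001, 0, 1], [-0.096, 0.1, 0.001, 0, 1], [-0.096, 0.1, 0.001, 0, 1]]]'

```text
clock: 48.58
tool_pos: [0.573, -0.2939, 0.1079]
tcp_rot: [-0.049, 0.049, -0.705, 0.706]
contact_force: [-4.6, -0.7, 0.7]
gripper_width: 0.387
```

Run:
```python
from m import *
s0,M=st();print("bay",bay(s0["tool_pos"]))
```

```text
t 48.58 pos [ 0.573  -0.2939  0.1079] F [-4.6 -0.7  0.7] w 0.387 q [-0.55  0.32  1.48 -0.    1.35  0.88]
x [-0.99  -0.138 -0.   ] y [ 0.001 -0.001 -1.   ] z [ 0.138 -0.99   0.001]
bay [72.6 -0.3]
```

Call:
servo_tool --deltas '[[[0, 0.02, -0.002, 0, 1], [0, 0.04, -0.002, 0, 1], [0, 0.06, -0.002, 0, 1], [0, 0.08, -0.002, 0, 1], [0, 0.09, -0.002, 0, 1], [0, 0.1, -0.002, 0, 1], [0, 0.107, -0.002, 0, 1], [0, 0.112, -0.002, 0, 1], [0, 0.112, -0.002, 0, 1]]]'

```text
clock: 49.33
tool_pos: [0.5719, -0.2926, 0.0504]
tcp_rot: [0.049, -0.049, 0.706, -0.705]
contact_force: [-3.0, -0.1, -1.8]
gripper_width: 0.383
```

Call:
servo_tool --deltas '[[[0, 0.004, 0, 0, 1], [0, 0.008, 0, 0, 1], [0, 0.012, 0, 0, 1], [0, 0.014, 0, 0, 1], [0, 0.014, 0, 0, 1]]]'

```text
clock: 49.75
tool_pos: [0.5722, -0.2928, 0.044]
tcp_rot: [-0.049, 0.049, -0.705, 0.705]
contact_force: [-3.9, -1.7, -0.7]
gripper_width: 0.385
```

Down. I release, rise, and back away so that both cameras see the bay and the bar.

Call:
servo_tool --deltas '[[[0, 0, 0, 0, 0.45], [0, 0, 0, 0, 0.45], [0, 0, 0, 0, 0.45], [0, 0, 0, 0, 0.45], [0, -0.04, 0, 0, 0.45], [0, -0.1, 0, 0, 0.45], [0, -0.18, 0, 0, 0.45], [0, -0.26, 0, 0, 0.45], [0, -0.34, 0, 0, 0.45], [0, -0.42, 0, 0, 0.45], [0, -0.44, -0.06, 0, 0.45], [0, -0.44, -0.14, 0, 0.45]]]'

```text
clock: 50.75
tool_pos: [0.5647, -0.2261, 0.2703]
tcp_rot: [-0.051, 0.045, -0.704, 0.707]
contact_force: [0.7, 0.8, -0.4]
gripper_width: 0.548
```

Call:
servo_tool --deltas '[[[0, 0, -0.08, 0, 0.45], [0, 0, -0.16, 0, 0.45], [0, 0, -0.24, 0, 0.45], [0, 0, -0.32, 0, 0.45], [0, 0, -0.4, 0, 0.45], [0, 0, -0.48, 0, 0.45], [0, 0, -0.56, 0, 0.45], [0, 0, -0.64, 0, 0.45], [0, 0, -0.72, 0, 0.45], [0, 0, -0.8, 0, 0.45], [0, 0, -0.88, 0, 0.45], [0, 0, -0.96, 0, 0.45]]]'

```text
clock: 51.75
tool_pos: [0.4959, 0.2542, 0.2647]
tcp_rot: [0.049, -0.049, 0.706, -0.705]
contact_force: [0.9, -0.3, -0.1]
gripper_width: 0.547
```

Run:
```python
from m import *
st()
t=shot("top","t23.png");s=shot("scene","s23.png")
for n,lo,hi in(("red",(0,110,80),(6,255,255)),("purple",(125,60,60),(160,255,255)),("teal",(75,80,40),(97,255,255))):
  print(n,[(r,bay(np.array(r[0][:2])/1000)) for r in rects(t,"top",lo,hi,.064,mn=3,roi=(400,170,445,245))])
print("orange",rects(t,"top",(7,130,80),(18,255,255),.118,roi=(400,170,460,245)))
W=((0,0,150),(180,60,255));B=((100,120,60),(125,255,255));G=((45,100,80),(80,255,255));Rd=((0,180,100),(6,255,255))
print("lid",rects(t,"top",*B,.014,roi=(470,190,560,300)),"rib",rects(t,"top",*W,.038,roi=(480,200,560,290)))
for n,im,r in(("top",t,(255,200,375,275)),("scene",s,(205,170,305,225))): print(n,"bar red",rects(im,n,*Rd,.011,roi=r),"white",rects(im,n,*W,.011,roi=r),"mat",rects(im,n,*G,.003,roi=r))
im=np.hstack([cv2.resize(t[120:280,250:560],(500,258),interpolation=2),cv2.resize(s[130:250,110:255],(300,258),interpolation=2)])
cv2.imwrite("pics/c15.png",im[:,:,::-1])
```

```text
t 51.75 pos [0.4959 0.2542 0.2647] F [ 0.9 -0.3 -0.1] w 0.547 q [ 0.38 -0.    1.54  0.    1.6   1.81]
x [-0.99  -0.138 -0.001] y [ 0.001  0.001 -1.   ] z [ 0.138 -0.99  -0.001]
red [(([514.2, -301.2, 15.2, 12.5, 89.0], [426.0, 222.0]), array([13.4,  0.7]))]
purple [(([540.6, -298.6, 16.2, 15.7, -46.7], [424.0, 212.0]), array([39.9, -0.4]))]
teal [(([567.0, -296.0, 17.7, 15.0, -2.5], [423.0, 201.0]), array([66.4, -1.5]))]
orange [([579.4, -276.4, 57.0, 6.7, -79.0], [422.0, 194.0])]
lid [([451.4, -523.8, 165.3, 120.3, 9.5], [506.0, 246.0])] rib [([450.7, -522.5, 60.2, 16.3, 9.8], [510.0, 246.0])]
top bar red [([476.1, -89.6, 60.6, 10.8, -88.2], [338.0, 240.0])] white [([476.0, 9.6, 128.2, 17.4, -89.7], [300.0, 240.0])] mat [([478.7, -28.2, 266.3, 105.0, 89.0], [315.0, 239.0])]
scene bar red [([482.6, -86.3, 63.3, 13.2, -88.1], [237.0, 191.0])] white [([480.9, 13.5, 127.5, 19.6, -89.1], [268.0, 199.0])] mat [([481.5, -24.8, 267.2, 109.6, 88.6], [256.0, 198.0])]
```

View pics/c15.png

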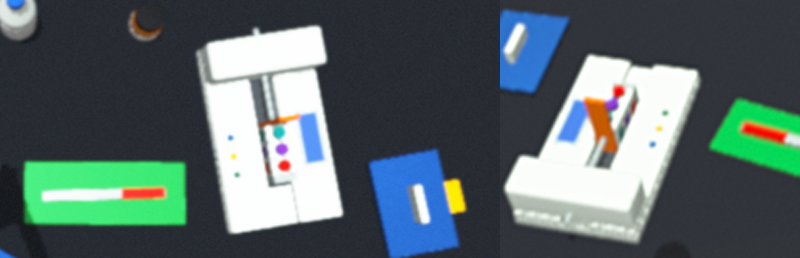

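The final picture shows the three caps in a tight row in the channel (crop red 284,166, purple 281,149, teal 279,132), the follower behind them, the lid flat with its rib up, and the bar lengthwise on the mat. Handing in.

```bash
python3 -c "
from workcell import order
print(order.finish_job())"
```

```text
the job is handed in; nothing more can be done
None
```

The job is done and handed in at about 52 s of the 210 s; `finish_job` reports no verdict.

- **Lid:** I levered it loose with the bar over the fulcrum. Pressing force was 6 N mid-press and had dropped to about 0 by the next reading, with the tab clearly up. I estimated the lift at well over 6 mm from how far the bar went down, but did not measure it directly. The lid then went by its rib onto the free bench beyond the bay, flat with the rib up, at about (0.451, -0.523).
- **Cartridges:** only three were in the canister (red, purple, teal; no orange), and all three went into the bay.
    - **Place:** the last top view puts them at bay x of about 13, 40 and 66 mm, and y of +0.7, -0.4 and -1.5 mm, upright and close together in front of the follower.
    - **Depth:** how far down they sit was inferred from the release height, not seen. Teal may be 1–2 mm off the floor, within the 5 mm allowed.
- **Bar:** it lies lengthwise on the mat, about 2 mm across and 7 mm along from the mat's centre. Nothing knocked it aside.
- **Bystanders:** nothing in the moves or pictures suggested that the flask, jar or rack moved, but I did not measure them again at the end.

Two things went wrong or disagreed:
- **First grasp:** my first attempt at the bar closed too late and missed; I repeated it.
- **Cameras:** the two views disagreed by 3 to 4 mm on the bay's centre line. I settled it by comparing the held cartridge with the follower in one view and by feeling for contact on the way down.

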